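# Set up the dowel checking station

## Task

Set up the dowel check: stand the wide V-block upright on the dark steel plate, centred on the engraved line next to the plate's upright stop, and the narrow V-block centred on the other line, both with their notches running along the plate. Lay the long dowel in the notches of both V-blocks, in line with the plate and sticking out about equally beyond the two lines, and lay the short dowel, as the comparison sample, centred in the two notches of the wooden rest. Leave everything else on the bench where it is.

Things in the scene. Friction and masses are not known exactly. Their poses are not given: they have to be found in the camera images.
- plate: dark steel plate fixed on the bench: 90 mm (x) by 250 (y), 10 thick. Origin: centre of its underside. An upright stop, 50 (x) by 20 (y), rises 55 above the top at the +y end, y = 100 to 120. Pale lines engraved across it at y = +52 (next to the stop) and y = -52. A V-block standing on it has its centre 30 above the origin; a dowel lying in both V-blocks has its axis 51.8 above the origin.
- rest: brown wooden rest fixed on the bench: base 80 mm (x) by 110 (y), 8 thick, with two saddles (50 in x, 14 in y, 40 high) at y = +38 and -38, 62 clear between them. Their V notches run along y: 90 degrees, 36 wide, 18 deep. Origin: centre of the base's underside. A dowel lying in both notches has its axis 49.8 above the origin.
- wide_vblock: the wide steel V-block: 50 mm wide across the notch (x), 40 high, 40 long along the notch (y). Origin at its centre, half-way up; z up. The V notch runs along the whole top: 90 degrees, 36 wide, 18 deep; a dowel in it has its axis 41.8 above the underside. Starts upright on the bench. Grip it across the 50 mm width.
- narrow_vblock: the narrow steel V-block: 50 mm wide across the notch (x), 40 high, 24 long along the notch (y). Origin at its centre, half-way up; z up. The V notch runs along the whole top: 90 degrees, 36 wide, 18 deep; a dowel in it has its axis 41.8 above the underside. Starts upright on the bench. Grip it across the 50 mm width.
- long_dowel: the long round pale wooden dowel, 28 mm diameter, 170 mm long along its y axis. Origin at its centre (mid-length, on the axis). Starts lying on the bench, pointing roughly away from the robot, free to roll; grip it at mid-length across its diameter.
- short_dowel: the short round pale wooden dowel, 28 mm diameter, 100 mm long along its y axis. Origin at its centre (mid-length, on the axis). Starts lying on the bench, pointing roughly away from the robot, free to roll; grip it at mid-length across its diameter.
- oil_bottle: bystander, not to be disturbed: small white bottle with a black cap, 36 mm diameter, 95 mm high, standing loose. Origin at the centre of its underside.
- collar: bystander, not to be disturbed: brass ring, 36 mm outside and 18 mm inside diameter, 20 mm high, lying flat and loose. Origin at the centre of its underside.
- jar: bystander, not to be disturbed: amber glass jar with a steel lid, 46 mm diameter, 65 mm high, standing loose. Origin at the centre of its underside.
There are look-alikes about, which are no part of the job. Leave any red look-alike of the narrow_vblock alone.

How it is judged:
By the outcome, as a careful person would: the job done as asked, in the order asked, and still so for the second after the job is handed in, with the robot touching nothing.
It also fails if it takes over 102 s, if anything falls off the work surface, if the arm or the gripper's body presses on something with over 40 N, if the wrist force passes 120 N, or if a joint passes its speed limit or range.

## Robot

A 6-joint arm with a two-finger parallel gripper is mounted at the origin on the work surface. World frame = base frame: x ahead of the robot, y to its left, z up, the work surface at z = 0. Lengths are in m, angles in degrees, forces in N, time in s.
With the tool pointing down it reaches from about 0.35 to 0.875 m from the base axis. Payload 4.2 kg.
Tool frame: the origin (TCP) lies at the very end of the fingers, on their centre line; the grasp point (between the pads) lies 19 mm behind it; z points along the fingers, x is the direction in which the jaws open and shut, and the axes are right-handed (so a half turn about z gives the same grasp; the last joint's range is limited). The gripper opens to 87 mm and grips with 3 to 60 N. Pads are 19 mm wide; open, the fingers measure 117 mm over their backs; the gripper's body (75 mm by 190 mm) begins 51 mm behind the grasp point.
Start: joints at [84.603, 22.042, 0.453, 0, -68.411, -14.817], TCP at [0.216, 0.586, 0.223] pointing down, gripper open.
Joint ranges: [-179.83, 179.83], [-69.29, 118.12], [-61.27, 80.66], [-181.25, 117.63], [-171.15, -9.14], [-177.46, 177.46]. Speed limits (degrees/s): [159.86, 159.86, 180, 180, 180, 180].

## Interface

Orientations are given as a 3x3 rotation matrix whose columns are the frame's x, y, z axes.
In Python, from station import sense, capture, finish_job gives the robot as it stands.
- The arm moves only by the shell command python3 -m crank 'ROWS' [OPENING]. ROWS is JSON, a list of rows, each a list of 4 numbers: the shift along the tool's x, y, z in m, then the turn about the tool's z in rad. A call has 1 to 5 rows; each row shifts and turns the commanded pose from where the row before left it, along the tool's axes as they then stand; what a row does not reach is not made up. A row lasts 1/12 s, in which the tool goes at most 41.7 mm and 7.16 degrees, less where a joint would pass 70% of its speed; a pose out of reach is approached as far as the arm can. A call with a gripper value outside its range is refused whole. OPENING is the finger opening in m, from 0 to 0.087, set as the call begins (- or left out, the last holds). The fingers move at their own pace and stop on an object; the grip force is fixed at half the most. Time passes only in rows, so rows that do not move let the fingers close. It gives the time, the measured TCP pose, the force and the opening at its end, in the units of the state.
- sense(): the state, without advancing time (a new reading comes with each control period).
- capture(name): name is "scene" or "top"; returns a dict with "pixels" (480x640x3 uint8, red, green, blue), "depth" (480x640 float32, m along the optical axis (not along the pixel's ray), 0 where there is no reading), "fx", "fy", "cx", "cy" (pixels), "world_from_camera" (4x4, takes a point from camera to world coordinates). Camera axes: x right, y down, z forward; pixel columns grow to the right and rows downward; lengths in m; the calibration is good to about 2 mm. A picture is of the moment at which its call begins.
- finish_job(): hands the job in, once; it reports no verdict.
The state is a dict: "time_s": time; "joints": joint angles; "joint_velocities": joint speeds; "effort": joint torques, N m; "tcp_pos": TCP position; "ee_rot": TCP orientation; "wrist_force": force on the tool from outside, world axes, zero at the start; "moment": the same for the moment, N m; "gripper_width": opening from 0.0 (shut) to 1.0 (fully open).
Only numpy, scipy, OpenCV 4.12 (cv2) and the standard library are available. Lean on these libraries where they do the work, as an engineer would, in place of code of your own. Each camera call takes 0.05 s, during which the arm holds its last target.

## Working session

There is one attempt and no reset: what is moved stays moved. The work goes in short steps, Python scripts to look and compute and a shell command to move; the robot and the scene stay as the last step left them, time stands still between calls to the robot, and variables do not carry over. Pictures are saved under pics/ and viewed, and the job is handed in when it is done.

```bash
ls; mkdir -p pics; cat > h.py <<'E'
import numpy as np, cv2
from station import sense, capture, finish_job
def save(c,name,crop=None,scale=1):
    p=c["pixels"][:,:,::-1]
    if crop: u0,v0,u1,v1=crop; p=p[v0:v1,u0:u1]
    if scale!=1: p=cv2.resize(p,None,fx=scale,fy=scale,interpolation=cv2.INTER_CUBIC)
    cv2.imwrite("pics/"+name,p)
def world(c):
    d=c["depth"].astype(float); v,u=np.mgrid[0:480,0:640]
    P=np.stack([(u-c["cx"])/c["fx"]*d,(v-c["cy"])/c["fy"]*d,d],-1)
    T=np.array(c["world_from_camera"]); W=P@T[:3,:3].T+T[:3,3]; W[d==0]=np.nan
    return W
E
python3 - <<'E'
from h import *
import pickle
for n in("scene","top"):
    c=capture(n); save(c,n+"0.png"); pickle.dump(c,open(n+"0.pkl","wb")); print(n,c["fx"],c["cx"],c["cy"],np.round(c["world_from_camera"],3))
s=sense(); print(s)
E
```

```text
pics
scene 595.5019128459683 321.51800057277285 235.1922872397955 [[-0.883  0.301 -0.36   0.874]
 [ 0.469  0.577 -0.669  0.622]
 [ 0.006 -0.759 -0.651  0.676]
 [ 0.     0.     0.     1.   ]]
top 617.5261410743904 312.05998532580537 254.09132268387748 [[-0.017 -0.993  0.115  0.395]
 [-1.     0.017  0.003  0.011]
 [-0.005 -0.115 -0.993  1.143]
 [ 0.     0.     0.     1.   ]]
{'time_s': 0.1, 'joints': array([ 8.46033445e+01,  2.20872778e+01,  3.89282009e-01, -2.69020743e-02,
       -6.84125949e+01, -1.48153072e+01]), 'joint_velocities': array([ 0.0564659 , -0.04592056,  0.25826852,  0.15874771, -0.04356726,
       -0.04404146]), 'effort': array([-6.25957910e-04, -3.91690135e+01,  1.87933141e+01,  4.23194557e+00,
        1.34293709e-02, -6.91967102e-05]), 'tcp_pos': array([0.21573724, 0.58601459, 0.22156661]), 'ee_rot': array([[-3.45656031e-01, -9.38361087e-01, -6.16189827e-04],
       [-9.38359205e-01,  3.45656573e-01, -1.88051518e-03],
       [ 1.97759233e-03, -7.18040175e-05, -9.99998042e-01]]), 'wrist_force': array([ 0.47757469, -0.76470979, -0.22953602]), 'moment': array([0.03279896, 0.01038994, 0.0003589 ]), 'gripper_width': 0.9989859247021436}
```

View pics/top0.png

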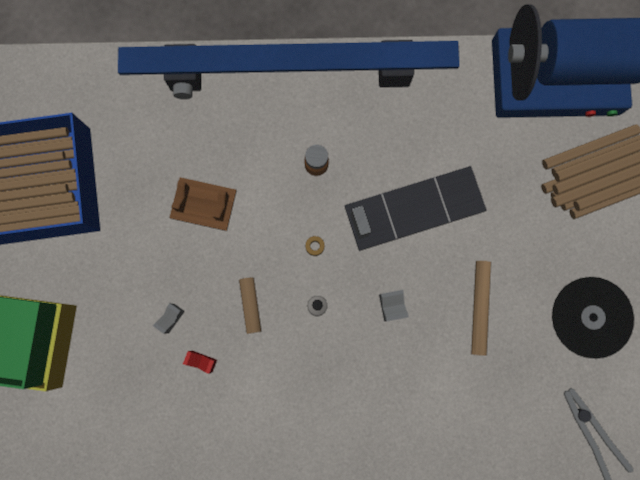

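View pics/scene0.png

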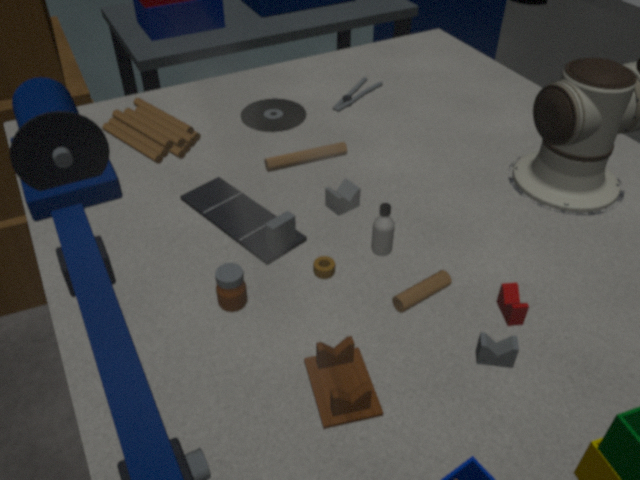

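Top view: the wide V-block is at (394,306) and the narrow grey one at (168,318). The red look-alike at (200,361) is to be left alone. The long dowel is at (481,308) and the short one at (250,305). The plate is at (415,208) with its stop at (361,220), and the rest is at (203,204). The jar (316,160), collar (315,246) and bottle (317,305) are bystanders. The dowels in the bin and in the pile at (595,170) are look-alikes: bench stock, not loose singles of the right size. Enlarged crops next.

```bash
python3 - <<'E'
from h import *
import pickle
c=pickle.load(open("top0.pkl","rb"))
save(c,"t_left.png",(140,165,280,385),3.5) if 0 else save(c,"t_left.png",(140,170,280,275),5.5)
save(c,"t_left2.png",(140,270,280,375),5.5)
save(c,"t_right.png",(335,160,495,260),5)
save(c,"t_right2.png",(370,255,500,360),5.5)
W=world(c)
for n,(u,v) in dict(bench=(300,400),plate=(415,208),stop=(361,220),wide=(394,306),long=(481,308),short=(250,305),nar=(168,318),red=(200,361),jar=(316,155),bottle=(317,305),rest=(203,204),collar=(308,246)).items(): print(n,np.round(W[v,u],4))
E
```

```text
bench [ 0.2606  0.0404 -0.0048]
plate [ 0.6089 -0.1792  0.0103]
stop [ 0.5786 -0.0738  0.0657]
wide [ 0.4274 -0.1324  0.0248]
long [ 0.4211 -0.2882  0.0279]
short [0.4335 0.127  0.0291]
nar [0.4128 0.2753 0.0255]
red [0.3352 0.2178 0.0229]
jar [0.6977 0.0036 0.0662]
bottle [0.4292 0.0067 0.095 ]
rest [0.6243 0.2163 0.0067]
collar [0.54   0.021  0.0188]
```

View pics/t_left.png

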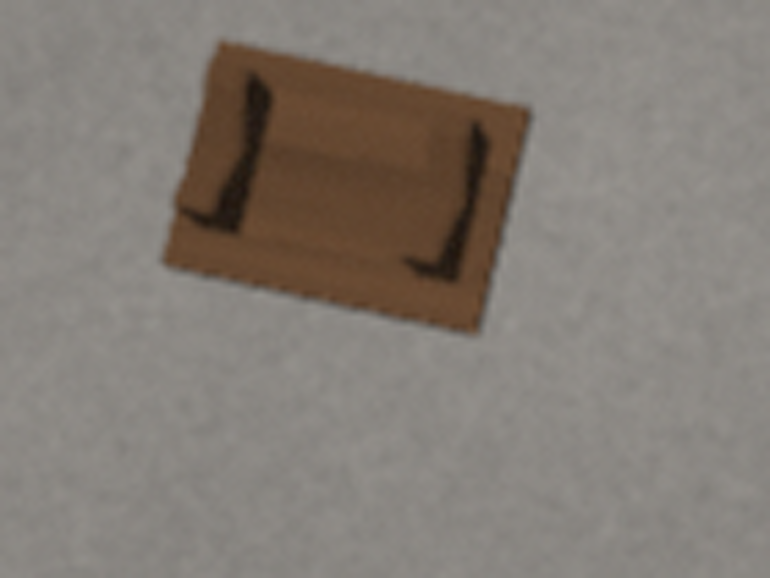

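View pics/t_left2.png

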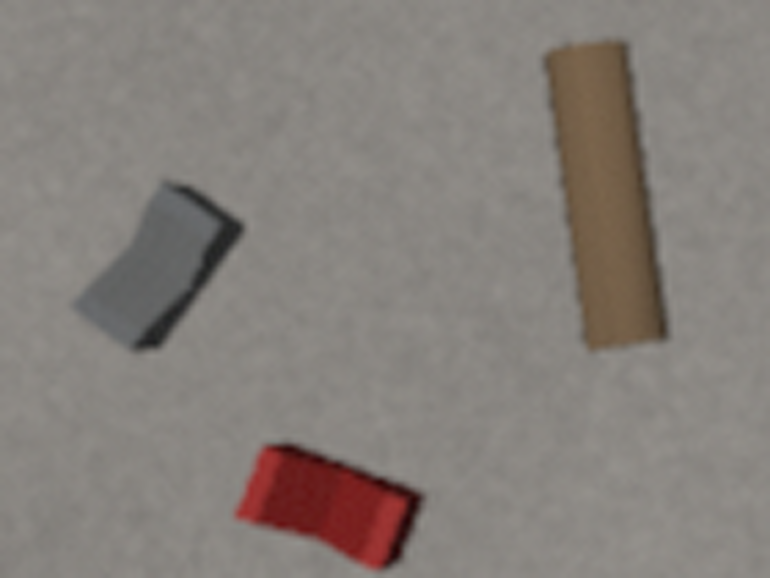

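View pics/t_right.png

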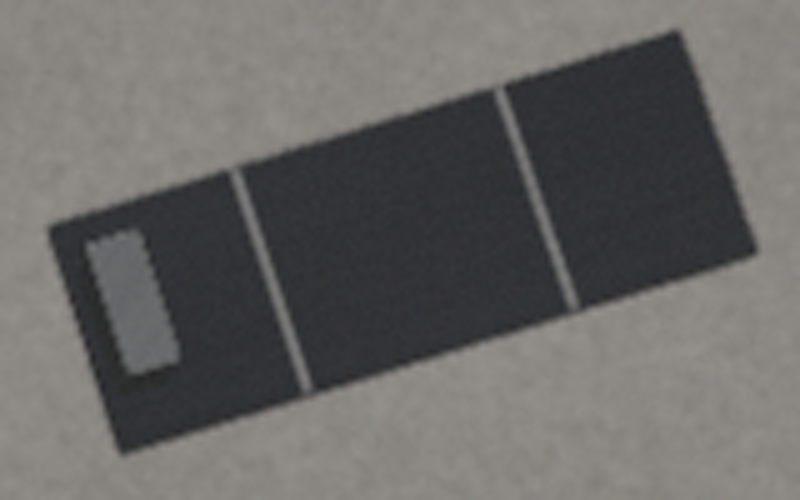

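View pics/t_right2.png

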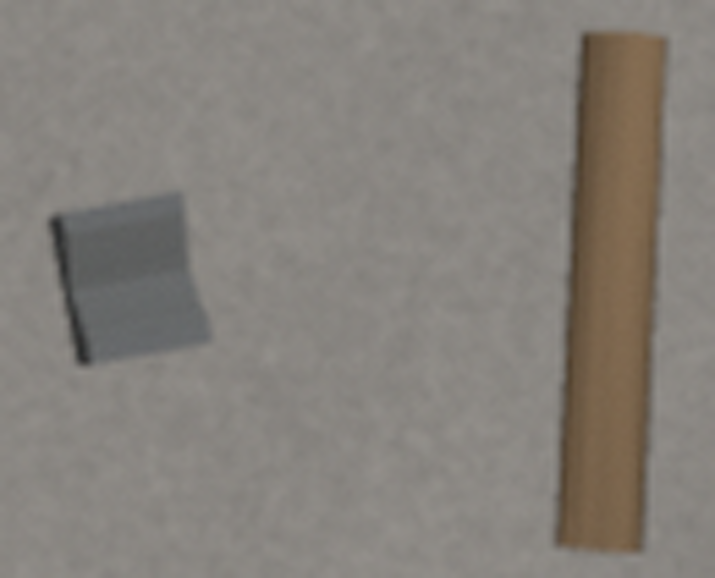

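The crops confirm the choices. The narrow grey block (crop 155,265) has its notch across its short side, and the red one beside it at (330,505) is the look-alike. The plate lines run (237,168)-(308,392) and (500,88)-(575,308), and the line next to the stop is the left one. Next I measure poses from depth, and from the corners where they're sharp.

```bash
cat >> h.py <<'E'
def fp(W,cx,cy,r,zmin,zmax=0.2,lab=""):
    m=(np.hypot(W[...,0]-cx,W[...,1]-cy)<r)&(W[...,2]>zmin)&(W[...,2]<zmax)
    m=m.astype(np.uint8); n,L,st,ce=cv2.connectedComponentsWithStats(m,connectivity=8)
    if n<2: print(lab,"none"); return
    k=1+np.argmax(st[1:,4]); P=W[L==k]
    r=cv2.minAreaRect((P[:,:2]*1000).astype(np.float32))
    (x,y),(w,h),a=r
    if w<h: a-=90; w,h=h,w
    a=(a+90)%180-90
    print(lab,"c=(%.1f %.1f) %.1fx%.1f longaxis=%.1f zmed %.1f zmax %.1f n%d"%(x,y,w,h,a,np.median(P[:,2])*1e3,np.percentile(P[:,2],98)*1e3,len(P)))
    return P
def ray(c,u,v,z):
    T=np.array(c["world_from_camera"]); d=T[:3,:3]@np.array([(u-c["cx"])/c["fx"],(v-c["cy"])/c["fy"],1]); o=T[:3,3]
    return o+d*(z-o[2])/d[2]
E
python3 - <<'E'
from h import *
import pickle
for n in("top","scene"):
    c=pickle.load(open(n+"0.pkl","rb")); W=world(c); print(n)
    m=(abs(W[...,0]-.45)<.2)&(abs(W[...,1])<.3)&(abs(W[...,2])<.006); print("bench z",np.median(W[m][:,2]),W[m][:,2].std())
    for lab,x,y,r,z in [("wide",.427,-.132,.05,.01),("nar",.413,.275,.05,.01),("long",.421,-.288,.11,.012),("short",.4335,.127,.07,.012),("restsad",.624,.216,.08,.02),("restbase",.624,.216,.09,.005),("plate",.609,-.179,.16,.0065),("stop",.58,-.074,.04,.03),("jar",.6977,.0036,.05,.02),("bottle",.43,.007,.05,.02),("collar",.54,.01,.04,.008),("red",.335,.218,.04,.01)]:
        fp(W,x,y,r,z,lab=lab)
c=pickle.load(open("top0.pkl","rb"))
q=lambda o,s,L,z:[ray(c,o[0]+(u+.5)/s-.5,o[1]+(v+.5)/s-.5,z)[:2]*1e3 for u,v in L]
def rep(l,P): P=np.array(P); print(l,np.round(P,1).tolist(),"mean",P.mean(0).round(1),"sides",np.round(np.linalg.norm(P-np.roll(P,-1,0),axis=1),1),"ang",np.round(np.degrees(np.arctan2(*(np.roll(P,-1,0)-P)[:,::-1].T)),1))
rep("rest",q((140,170),5.5,[(222,42),(530,108),(480,332),(163,264)],.008))
rep("plate",q((335,160),5,[(50,228),(680,30),(758,252),(122,452)],.010))
rep("lineA",q((335,160),5,[(237,168),(308,392)],.010))
rep("lineB",q((335,160),5,[(500,88),(575,308)],.010))
E
```

```text
top
bench z -0.00018835198211086812 0.002161144580057497
wide c=(427.9 -131.8) 49.8x40.6 longaxis=9.3 zmed 33.5 zmax 43.0 n666
nar c=(412.1 274.4) 50.6x25.4 longaxis=-35.9 zmed 33.1 zmax 42.8 n464
long c=(421.7 -291.5) 169.5x29.5 longaxis=-5.1 zmed 24.8 zmax 30.4 n1467
short c=(433.3 128.2) 100.1x27.9 longaxis=7.8 zmed 25.2 zmax 31.0 n840
restsad c=(633.8 252.9) 51.7x16.0 longaxis=-13.4 zmed 39.2 zmax 50.8 n300
restbase c=(624.9 216.1) 112.6x82.1 longaxis=77.6 zmed 9.3 zmax 49.0 n2348
plate c=(609.5 -180.4) 250.5x90.6 longaxis=-73.5 zmed 10.0 zmax 65.5 n5952
stop c=(578.1 -75.0) 50.3x20.8 longaxis=16.9 zmed 64.0 zmax 68.4 n394
jar c=(695.5 2.9) 43.4x42.6 longaxis=1.8 zmed 63.8 zmax 68.7 n581
bottle c=(429.2 6.2) 34.8x33.4 longaxis=43.8 zmed 67.0 zmax 97.2 n324
collar c=(541.0 8.1) 35.6x33.2 longaxis=-0.9 zmed 19.4 zmax 23.9 n233
red c=(333.7 217.3) 50.4x24.2 longaxis=68.8 zmed 33.2 zmax 42.9 n456
scene
bench z -0.0005641927697974669 0.001376158469935499
wide c=(427.0 -130.5) 54.9x43.6 longaxis=8.8 zmed 28.1 zmax 40.6 n744
nar c=(411.5 275.5) 51.2x28.4 longaxis=-34.2 zmed 28.7 zmax 40
[... 539 characters left out ...]
x29.6 longaxis=-23.6 zmed 57.4 zmax 95.0 n763
collar c=(539.8 10.9) 35.5x34.9 longaxis=10.4 zmed 18.2 zmax 21.3 n339
red c=(333.0 218.6) 54.4x26.3 longaxis=69.8 zmed 28.7 zmax 40.5 n808
rest [[675.9, 259.6], [651.0, 154.4], [574.1, 171.5], [599.4, 279.0]] mean [625.1 216.1] sides [108.1  78.8 110.5  79. ] ang [-103.3  167.4   76.8  -14.2]
plate [[616.6, -48.4], [687.9, -286.4], [602.8, -311.4], [532.1, -73.0]] mean [ 609.8 -179.8] sides [248.4  88.6 248.7  88.1] ang [ -73.3 -163.6  106.5   16.3]
lineA [[638.1, -118.7], [553.2, -142.4]] mean [ 595.7 -130.6] sides [88.2 88.2] ang [-164.4   15.6]
lineB [[666.9, -218.0], [583.0, -242.5]] mean [ 624.9 -230.3] sides [87.4 87.4] ang [-163.7   16.3]
```

```bash
cat >> h.py <<'E'
def go(x,y,z,phi):
    "remaining shift in tool axes (mm), turn (rad) to TCP target x,y,z (mm), jaw-axis angle phi (deg, mod 180)"
    s=sense(); R=np.array(s["ee_rot"]); p=np.array(s["tcp_pos"])*1e3
    d=R.T@(np.array([x,y,z])-p); f=np.degrees(np.arctan2(R[1,0],R[0,0])); t=(f-phi+90)%180-90
    print("t%.2f now %s phi %.2f | shift(tool) %s turn %.4f rad (%.1f deg) | j %s F %s w %.1fmm"%(s["time_s"],p.round(1),f,d.round(1),np.radians(t),t,np.round(s["joints"],0),np.round(s["wrist_force"],1),s["gripper_width"]*87))
E
python3 - <<'E'
from h import *
import pickle
c=pickle.load(open("top0.pkl","rb")); W=world(c)
print("green",W[340,20],W[150,40],"max z left",np.nanmax(W[100:400,0:100,2]))
for l,o,L in (("long",(370,255),[(625,35),(600,548)]),("short",(140,270),[(588,44),(627,345)])):
    P=np.array([ray(c,o[0]+(u+.5)/5.5-.5,o[1]+(v+.5)/5.5-.5,.018)[:2]*1e3 for u,v in L]); d=P[0]-P[1]; print(l,P.round(1),P.mean(0).round(1),np.linalg.norm(d),np.degrees(np.arctan2(d[1],d[0])))
for l,x,y,r in (("long",.421,-.291,.11),("short",.433,.128,.07)):
    P=fp(W,x,y,r,.02); q=P[:,:2]; u,s,v=np.linalg.svd(q-q.mean(0)); print(l,q.mean(0),np.degrees(np.arctan2(v[0,1],v[0,0])))
go(440,275,223,-80)
go(427.5,-131.5,100,9.1)
E
```

```text
green [0.37861548 0.51973442 0.0705769 ] [0.71386542 0.49539733 0.07320509] max z left 0.14130558380749325
long [[ 506.9 -299. ]
 [ 338.6 -282.7]] [ 422.8 -290.9] 169.13876241533072 -5.55919486432017
short [[483.9 134.3]
 [384.5 121.9]] [434.2 128.1] 100.18217141114687 7.088473009138926
 c=(421.7 -290.9) 169.6x26.9 longaxis=-6.0 zmed 25.5 zmax 30.6 n1235
long [ 0.42090322 -0.29043268] 174.47857542743284
 c=(433.4 127.7) 100.1x26.4 longaxis=8.4 zmed 25.7 zmax 31.1 n737
short [0.43289823 0.12752338] -172.21616865744818
t0.10 now [215.7 586.  221.6] phi -110.22 | shift(tool) [ 214.3 -317.9   -1. ] turn -0.5275 rad (-30.2 deg) | j [ 85.  22.   0.  -0. -68. -15.] F [ 0.5 -0.8 -0.2] w 86.9mm
t0.10 now [215.7 586.  221.6] phi -110.22 | shift(tool) [ 599.8 -446.7  122.8] turn 1.0590 rad (60.7 deg) | j [ 85.  22.   0.  -0. -68. -15.] F [ 0.5 -0.8 -0.2] w 86.9mm
```

```bash
python3 -m crank '[[0.02,-0.029,0,0],[0.02,-0.029,0,0],[0.02,-0.029,0,0],[0.02,-0.029,0,0],[0.02,-0.029,0,0]]' 0.087; python3 -m crank '[[0.02,-0.029,0,0],[0.02,-0.029,0,0],[0.02,-0.029,0,0],[0.02,-0.029,0,0],[0.02,-0.029,0,0]]'; python3 -c "
from h import *
go(427.5,-131.5,100,9.1)"
```

```text
time_s: 0.52
tcp_pos: [0.3179, 0.4408, 0.2221]
ee_rot: [[-0.345, -0.939, -0.0], [-0.939, 0.345, -0.001], [0.001, 0.0, -1.0]]
wrist_force: [0.7, 0.4, -0.3]
gripper_width: 1.0
time_s: 0.93
tcp_pos: [0.4194, 0.2969, 0.2223]
ee_rot: [[-0.345, -0.939, -0.0], [-0.939, 0.345, -0.0], [0.0, 0.0, -1.0]]
wrist_force: [0.8, 1.4, -0.2]
gripper_width: 1.002
t0.93 now [419.4 296.9 222.3] phi -110.20 | shift(tool) [ 399.2 -155.6  122.4] turn 1.0594 rad (60.7 deg) | j [ 53.  11. -15.  -0. -64.  16.] F [ 0.8  1.4 -0.2] w 87.2mm
```

```bash
python3 -m crank '[[0.033,-0.013,0,0],[0.033,-0.013,0,0],[0.033,-0.013,0,0],[0.033,-0.013,0,0],[0.033,-0.013,0,0]]'; python3 -m crank '[[0.033,-0.013,0,0],[0.033,-0.013,0,0],[0.033,-0.013,0,0],[0.033,-0.013,0,0],[0.033,-0.013,0,0]]';  python3 -m crank '[[0.033,-0.013,0,0],[0.033,-0.013,0,0],[0,0,0.02,0.118],[0,0,0.02,0.118],[0,0,0.02,0.118]]'; python3 -m crank '[[0,0,0.02,0.118],[0,0,0.02,0.118],[0,0,0.02,0.118],[0,0,0,0.118],[0,0,0,0.118]]'; python3 -m crank '[[0,0,0,0.115],[0,0,0,0]]'; python3 -c "
from h import *
go(427.5,-131.5,8,9.1)"
```

```text
time_s: 1.35
tcp_pos: [0.4223, 0.1195, 0.2223]
ee_rot: [[-0.345, -0.939, -0.001], [-0.939, 0.345, -0.0], [0.0, 0.0, -1.0]]
wrist_force: [0.7, 0.4, -0.2]
gripper_width: 0.999
time_s: 1.77
tcp_pos: [0.4263, -0.0576, 0.2225]
ee_rot: [[-0.345, -0.939, -0.0], [-0.939, 0.345, 0.0], [-0.0, 0.0, -1.0]]
wrist_force: [1.0, 0.9, 0.2]
gripper_width: 1.0
time_s: 2.18
tcp_pos: [0.4281, -0.1278, 0.1617]
ee_rot: [[-0.656, -0.755, 0.0], [-0.755, 0.656, 0.0], [-0.0, -0.0, -1.0]]
wrist_force: [0.5, 0.1, 0.4]
gripper_width: 0.997
time_s: 2.6
tcp_pos: [0.4271, -0.127, 0.1009]
ee_rot: [[-0.964, -0.265, -0.004], [-0.265, 0.964, -0.0], [0.004, 0.001, -1.0]]
wrist_force: [-0.1, -0.8, 0.7]
gripper_width: 1.002
time_s: 2.77
tcp_pos: [0.4281, -0.1269, 0.1021]
ee_rot: [[-0.988, -0.156, -0.001], [-0.156, 0.988, 0.0], [0.001, 0.0, -1.0]]
wrist_force: [0.5, 0.2, 0.9]
gripper_width: 0.998
t2.77 now [ 428.1 -126.9  102.1] phi -171.01 | shift(tool) [ 1.2 -4.4 94.1] turn -0.0019 rad (-0.1 deg) | j [  4.  13. -33.  -0. -44.   5.] F [0.5 0.2 0.9] w 86.8mm
```

```bash
python3 -m crank '[[0.001,-0.004,0.03,0],[0,0,0.03,0],[0,0,0.02,0],[0,0,0.012,0],[0,0,0,0]]'; python3 -c "
from h import *
go(427.5,-131.5,8,9.1)"
```

```text
time_s: 3.18
tcp_pos: [0.426, -0.1311, 0.0082]
ee_rot: [[-0.987, -0.161, -0.006], [-0.161, 0.987, -0.0], [0.006, 0.001, -1.0]]
wrist_force: [-1.4, -0.4, 0.5]
gripper_width: 1.004
t3.18 now [ 426.  -131.1    8.2] phi -170.76 | shift(tool) [-1.4 -0.6  0.2] turn 0.0024 rad (0.1 deg) | j [  4.  22. -39.  -0. -29.   5.] F [-1.4 -0.4  0.5] w 87.4mm
```

```bash
python3 -m crank '[[-0.001,0,0,0],[0,0,0,0],[0,0,0,0],[0,0,0,0],[0,0,0,0]]' 0; python3 -m crank '[[0,0,0,0],[0,0,0,0],[0,0,0,0]]'; python3 -c "
from h import *
go(427.5,-131.5,8,9.1)"
```

```text
time_s: 3.6
tcp_pos: [0.4297, -0.1308, 0.0114]
ee_rot: [[-0.987, -0.159, 0.002], [-0.159, 0.987, 0.0], [-0.002, -0.0, -1.0]]
wrist_force: [-1.0, -0.1, 0.2]
gripper_width: 0.708
time_s: 3.85
tcp_pos: [0.4276, -0.131, 0.0107]
ee_rot: [[-0.987, -0.158, -0.003], [-0.158, 0.987, -0.0], [0.003, 0.0, -1.0]]
wrist_force: [-3.2, 0.1, 6.3]
gripper_width: 0.572
t3.85 now [ 427.6 -131.    10.7] phi -170.90 | shift(tool) [ 0.1 -0.5  2.7] turn -0.0001 rad (-0.0 deg) | j [  4.  22. -39.  -0. -30.   5.] F [-3.2  0.1  6.3] w 49.7mm
```

```bash
python3 -m crank '[[0,0,-0.02,0],[0,0,-0.03,0],[0,0,-0.035,0],[0,0,-0.03,0],[0,0,0,0]]'; python3 -c "
from h import *
go(595.1,-130.3,110,16.4)"
```

```text
time_s: 4.27
tcp_pos: [0.4332, -0.131, 0.1309]
ee_rot: [[-0.987, -0.16, 0.013], [-0.16, 0.987, -0.001], [-0.013, -0.003, -1.0]]
wrist_force: [1.4, 0.4, -3.7]
gripper_width: 0.572
t4.27 now [ 433.2 -131.   130.9] phi -170.81 | shift(tool) [-159.6  -25.1   22.9] turn -0.1258 rad (-7.2 deg) | j [  4.  10. -31.   0. -48.   5.] F [ 1.4  0.4 -3.7] w 49.8mm
```

```bash
python3 -m crank '[[-0.033,-0.005,0,0],[-0.033,-0.005,0,0],[-0.033,-0.005,0,0],[-0.033,-0.005,0,0],[-0.033,-0.005,0,0]]'; python3 -m crank '[[0,0,0,-0.065],[0,0,0,-0.061],[0,0,0,0],[0,0,0,0],[0,0,0,0]]'; python3 -c "
from h import *
go(595.1,-130.3,110,16.4)
c=capture('top'); save(c,'t1.png',(320,120,520,270),4)"
```

```text
time_s: 4.68
tcp_pos: [0.5962, -0.1291, 0.1231]
ee_rot: [[-0.988, -0.158, -0.003], [-0.158, 0.988, 0.001], [0.003, 0.002, -1.0]]
wrist_force: [0.2, 0.2, -4.5]
gripper_width: 0.573
time_s: 5.1
tcp_pos: [0.5951, -0.1293, 0.1244]
ee_rot: [[-0.96, -0.28, -0.002], [-0.28, 0.96, 0.0], [0.002, 0.001, -1.0]]
wrist_force: [0.1, -0.5, -4.0]
gripper_width: 0.578
t5.10 now [ 595.1 -129.3  124.4] phi -163.76 | shift(tool) [ 0.3 -0.9 14.4] turn -0.0029 rad (-0.2 deg) | j [  3.  25.  -9.  -0. -55.  13.] F [ 0.1 -0.5 -4. ] w 50.2mm
```

View pics/t1.png

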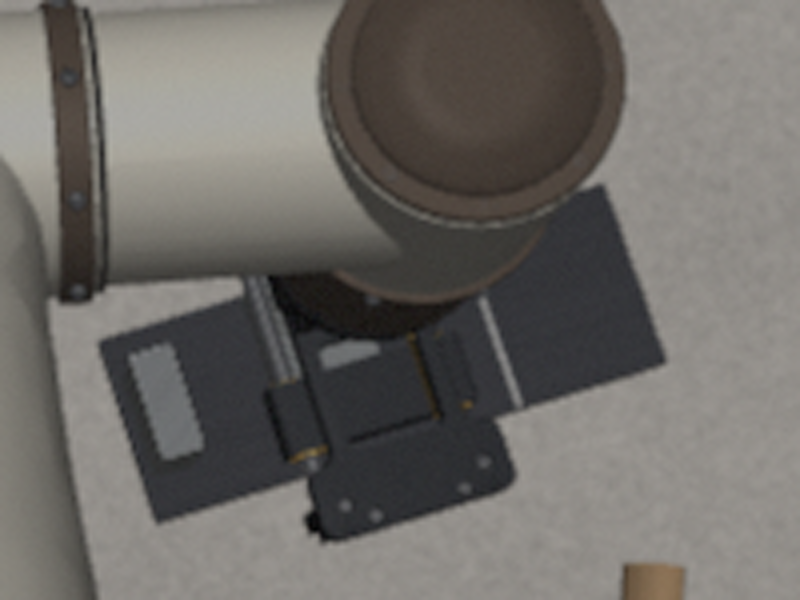

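```bash
python3 -m crank '[[0,-0.001,0.025,-0.003],[0,0,0.03,0],[0,0,0.025,0],[0,0,0.01,0],[0,0,0,0]]'; python3 -m crank '[[0,0,0,0],[0,0,0,0]]'; python3 -c "
from h import *
go(595.1,-130.3,20.7,16.4)"
```

```text
time_s: 5.57
tcp_pos: [0.5939, -0.1304, 0.0328]
ee_rot: [[-0.959, -0.283, -0.006], [-0.283, 0.959, 0.0], [0.006, 0.002, -1.0]]
wrist_force: [-0.1, -1.0, -5.0]
gripper_width: 0.571
time_s: 5.73
tcp_pos: [0.5981, -0.1305, 0.0375]
ee_rot: [[-0.959, -0.285, 0.004], [-0.285, 0.959, -0.0], [-0.004, -0.002, -1.0]]
wrist_force: [0.2, -0.0, -4.1]
gripper_width: 0.572
t5.73 now [ 598.1 -130.5   37.5] phi -163.47 | shift(tool) [ 2.9  1.  16.8] turn 0.0023 rad (0.1 deg) | j [  3.  31. -14.   0. -44.  14.] F [ 0.2 -0.  -4.1] w 49.7mm
```

```bash
python3 -m crank '[[0,0,0.005,0],[0,0,0.005,0],[0,0,0,0],[0,0,0,0],[0,0,0,0]]'; python3 -m crank '[[0,0,0,0],[0,0,0,0],[0,0,0,0]]';python3 -c "
from h import *
go(595.1,-130.3,20.7,16.4)"; python3 -m crank '[[0,0,0,0]]';python3 -c "
from h import *
go(595.1,-130.3,20.7,16.4)"
```

```text
time_s: 6.15
tcp_pos: [0.5964, -0.1304, 0.0257]
ee_rot: [[-0.959, -0.284, 0.0], [-0.284, 0.959, -0.0], [-0.0, -0.0, -1.0]]
wrist_force: [-0.6, 0.4, -4.8]
gripper_width: 0.573
time_s: 6.4
tcp_pos: [0.5964, -0.1304, 0.0257]
ee_rot: [[-0.959, -0.284, 0.0], [-0.284, 0.959, -0.0], [-0.0, -0.0, -1.0]]
wrist_force: [-0.7, -1.1, -4.6]
gripper_width: 0.571
t6.40 now [ 596.4 -130.4   25.7] phi -163.50 | shift(tool) [1.2 0.4 5. ] turn 0.0018 rad (0.1 deg) | j [  3.  32. -15.   0. -43.  14.] F [-0.7 -1.1 -4.6] w 49.7mm
time_s: 6.48
tcp_pos: [0.5964, -0.1304, 0.0256]
ee_rot: [[-0.959, -0.284, 0.0], [-0.284, 0.959, -0.0], [-0.0, -0.0, -1.0]]
wrist_force: [-0.3, -0.4, -4.6]
gripper_width: 0.573
t6.48 now [ 596.4 -130.4   25.6] phi -163.50 | shift(tool) [1.2 0.4 4.9] turn 0.0018 rad (0.1 deg) | j [  3.  32. -15.   0. -43.  14.] F [-0.3 -0.4 -4.6] w 49.9mm
```

```bash
python3 -m crank '[[0.001,0,0.003,0],[0,0,0.0015,0],[0,0,0,0],[0,0,0,0],[0,0,0,0]]'; python3 -m crank '[[0,0,0,0],[0,0,0,0]]';python3 -c "
from h import *
go(595.1,-130.3,20.7,16.4)"
```

```text
time_s: 6.9
tcp_pos: [0.5953, -0.1307, 0.0209]
ee_rot: [[-0.959, -0.284, -0.0], [-0.284, 0.959, 0.0], [0.0, 0.0, -1.0]]
wrist_force: [0.2, 0.4, -4.2]
gripper_width: 0.572
time_s: 7.07
tcp_pos: [0.5953, -0.1307, 0.0209]
ee_rot: [[-0.959, -0.284, -0.0], [-0.284, 0.959, 0.0], [0.0, 0.0, -1.0]]
wrist_force: [0.1, -0.1, -3.8]
gripper_width: 0.571
t7.07 now [ 595.3 -130.7   20.9] phi -163.50 | shift(tool) [0.1 0.4 0.2] turn 0.0017 rad (0.1 deg) | j [  3.  32. -15.  -0. -43.  14.] F [ 0.1 -0.1 -3.8] w 49.6mm
```

Not loaded yet, so I lower until there is contact.

```bash
python3 -m crank '[[0,0,0.001,0],[0,0,0,0],[0,0,0,0]]'; python3 -m crank '[[0,0,0.001,0],[0,0,0,0],[0,0,0,0]]';python3 -c "
from h import *
go(595.1,-130.3,20.7,16.4)"
```

```text
time_s: 7.32
tcp_pos: [0.5954, -0.1307, 0.0209]
ee_rot: [[-0.959, -0.284, 0.0], [-0.284, 0.959, -0.0], [0.0, -0.0, -1.0]]
wrist_force: [-2.5, 1.3, 4.0]
gripper_width: 0.573
time_s: 7.57
tcp_pos: [0.5954, -0.1307, 0.0208]
ee_rot: [[-0.959, -0.285, 0.0], [-0.285, 0.959, -0.0], [0.0, -0.0, -1.0]]
wrist_force: [-3.9, 2.2, 9.3]
gripper_width: 0.574
t7.57 now [ 595.4 -130.7   20.8] phi -163.47 | shift(tool) [0.1 0.4 0.1] turn 0.0023 rad (0.1 deg) | j [  3.  32. -15.   0. -43.  14.] F [-3.9  2.2  9.3] w 49.9mm
```

```bash
python3 -m crank '[[0,0,0,0],[0,0,0,0],[0,0,0,0],[0,0,0,0],[0,0,0,0]]' 0.087; python3 -m crank '[[0,0,-0.015,0],[0,0,-0.03,0],[0,0,-0.035,0],[0,0,-0.035,0],[0,0,-0.025,0]]';python3 -c "
from h import *
go(412,275,130,-35)"
```

```text
time_s: 7.98
tcp_pos: [0.5956, -0.1307, 0.0189]
ee_rot: [[-0.959, -0.284, 0.0], [-0.284, 0.959, -0.0], [-0.0, -0.0, -1.0]]
wrist_force: [0.8, 0.2, 1.0]
gripper_width: 0.868
time_s: 8.4
tcp_pos: [0.5966, -0.1309, 0.1624]
ee_rot: [[-0.959, -0.285, 0.004], [-0.285, 0.959, -0.001], [-0.004, -0.002, -1.0]]
wrist_force: [1.0, 0.3, -0.2]
gripper_width: 0.998
t8.40 now [ 596.6 -130.9  162.4] phi -163.47 | shift(tool) [ 61.6 441.7  31.3] turn 0.8994 rad (51.5 deg) | j [  3.  23.  -7.   0. -60.  14.] F [ 1.   0.3 -0.2] w 86.8mm
```

```bash
python3 -m crank '[[0.005,0.034,0,0],[0.005,0.034,0,0],[0.005,0.034,0,0],[0.005,0.034,0,0],[0.005,0.034,0,0]]'; python3 -m crank '[[0.005,0.034,0,0],[0.005,0.034,0,0],[0.005,0.034,0,0],[0.005,0.034,0,0],[0.005,0.034,0,0]]';  python3 -m crank '[[0.004,0.034,0,0],[0.004,0.034,0,0],[0.004,0.034,0,0],[0,0,0,0.112],[0,0,0,0.112]]'; python3 -m crank '[[0,0,0,0.113],[0,0,0,0.113],[0,0,0,0.113],[0,0,0,0.113],[0,0,0,0.113]]'; python3 -m crank '[[0,0,0.01,0.113],[0,0,0,0],[0,0,0,0],[0,0,0,0]]'; python3 -c "
from h import *
go(412,275,8,-35.2)
c=capture('top'); save(c,'t2.png',(120,160,500,400),2); W=world(c)
P=fp(W,.595,-.130,.038,.018,lab='wide')
c=capture('scene'); save(c,'s2.png'); W=world(c)
P=fp(W,.595,-.130,.038,.018,lab='wide')
"
```

```text
time_s: 8.82
tcp_pos: [0.5224, 0.0264, 0.1591]
ee_rot: [[-0.959, -0.284, 0.0], [-0.284, 0.959, 0.0], [-0.001, 0.0, -1.0]]
wrist_force: [0.8, 0.7, 0.3]
gripper_width: 1.001
time_s: 9.23
tcp_pos: [0.45, 0.1826, 0.1592]
ee_rot: [[-0.959, -0.284, 0.001], [-0.284, 0.959, 0.0], [-0.001, 0.0, -1.0]]
wrist_force: [-0.4, 0.8, 0.2]
gripper_width: 1.002
time_s: 9.65
tcp_pos: [0.4096, 0.2775, 0.159]
ee_rot: [[-0.998, -0.062, 0.0], [-0.062, 0.998, 0.0], [-0.0, 0.0, -1.0]]
wrist_force: [-0.8, 0.3, 0.6]
gripper_width: 1.001
time_s: 10.07
tcp_pos: [0.4104, 0.2756, 0.159]
ee_rot: [[-0.874, 0.485, 0.0], [0.485, 0.874, 0.0], [-0.0, 0.0, -1.0]]
wrist_force: [0.1, -0.4, -0.9]
gripper_width: 1.002
time_s: 10.4
tcp_pos: [0.4106, 0.2756, 0.1493]
ee_rot: [[-0.819, 0.574, 0.0], [0.574, 0.819, 0.0], [-0.0, 0.0, -1.0]]
wrist_force: [-0.1, 0.5, -0.5]
gripper_width: 1.0
t10.40 now [410.6 275.6 149.3] phi 144.97 | shift(tool) [ -1.5   0.3 141.3] turn 0.0029 rad (0.2 deg) | j [ 53.  13. -24.   0. -53. -88.] F [-0.1  0.5 -0.5] w 87.0mm
wide c=(596.2 -131.1) 50.9x41.2 longaxis=17.0 zmed 43.0 zmax 52.9 n710
wide c=(595.3 -130.2) 53.2x44.5 longaxis=15.8 zmed 39.2 zmax 50.7 n801
```

View pics/t2.png

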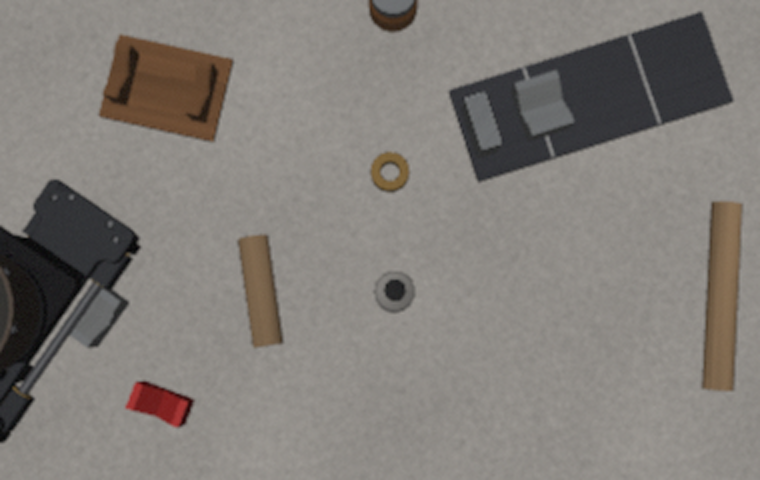

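View pics/s2.png

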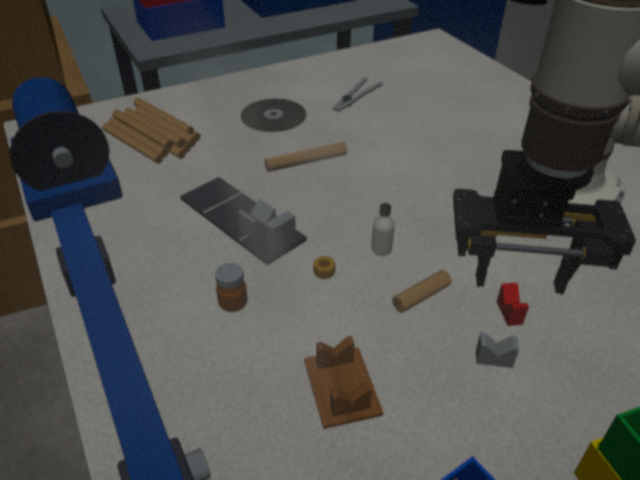

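The wide block stands on its line, measured at (596,-131) with yaw 16.4. Bystanders have not moved. Now descending on the narrow grey block.

```bash
python3 -m crank '[[-0.001,0,0.035,0],[0,0,0.035,0],[0,0,0.035,0],[0,0,0.02,0],[0,0,0.012,0]]';python3 -m crank '[[0,0,0.002,0],[0,0,0,0],[0,0,0,0],[0,0,0,0],[0,0,0,0]]'; python3 -c "
from h import *
go(412,275,9,-35.2)"
```

```text
time_s: 10.92
tcp_pos: [0.4102, 0.2738, 0.0096]
ee_rot: [[-0.818, 0.575, -0.003], [0.575, 0.818, -0.003], [0.0, -0.004, -1.0]]
wrist_force: [0.5, -0.2, 0.5]
gripper_width: 1.002
time_s: 11.33
tcp_pos: [0.4118, 0.2757, 0.0113]
ee_rot: [[-0.818, 0.576, 0.002], [0.576, 0.818, 0.002], [-0.0, 0.003, -1.0]]
wrist_force: [-0.3, -0.6, 0.2]
gripper_width: 1.001
t11.33 now [411.8 275.7  11.3] phi 144.84 | shift(tool) [-0.6 -0.4  2.3] turn 0.0007 rad (0.0 deg) | j [ 53.  25. -32.   0. -33. -88.] F [-0.3 -0.6  0.2] w 87.1mm
```

```bash
python3 -m crank '[[0,0,0.001,0],[0,0,0,0],[0,0,0,0],[0,0,0,0],[0,0,0,0]]' 0; python3 -m crank '[[0,0,0,0],[0,0,0,0],[0,0,0,0],[0,0,0,0]]'; python3 -c "
from h import *
go(412,275,9,-35.2)";python3 -m crank '[[0,0,-0.02,0],[0,0,-0.03,0],[0,0,-0.035,0],[0,0,-0.035,0],[0,0,-0.02,0]]'; python3 -c "
from h import *
go(624.5,-230.1,150,16.4)"
```

```text
time_s: 11.75
tcp_pos: [0.4112, 0.275, 0.0091]
ee_rot: [[-0.817, 0.576, 0.0], [0.576, 0.817, 0.0], [-0.0, 0.0, -1.0]]
wrist_force: [0.1, -0.1, -0.7]
gripper_width: 0.706
time_s: 12.08
tcp_pos: [0.4113, 0.275, 0.0091]
ee_rot: [[-0.817, 0.576, 0.0], [0.576, 0.817, 0.0], [-0.0, 0.0, -1.0]]
wrist_force: [-0.0, 0.3, 0.3]
gripper_width: 0.572
t12.08 now [411.3 275.    9.1] phi 144.83 | shift(tool) [-0.6  0.4  0.1] turn 0.0005 rad (0.0 deg) | j [ 53.  25. -32.   0. -32. -88.] F [-0.   0.3  0.3] w 49.8mm
time_s: 12.5
tcp_pos: [0.4118, 0.2756, 0.1523]
ee_rot: [[-0.818, 0.576, 0.003], [0.576, 0.818, 0.003], [-0.001, 0.004, -1.0]]
wrist_force: [-0.2, 0.4, -2.7]
gripper_width: 0.569
t12.50 now [411.8 275.6 152.3] phi 144.84 | shift(tool) [-465.1 -291.     1.4] turn -0.8998 rad (-51.6 deg) | j [ 53.  13. -23.   0. -53. -88.] F [-0.2  0.4 -2.7] w 49.5mm
```

```bash
python3 -m crank '[[-0.029,-0.018,0,0],[-0.029,-0.018,0,0],[-0.029,-0.018,0,0],[-0.029,-0.018,0,0],[-0.029,-0.018,0,0]]'; python3 -m crank '[[-0.029,-0.018,0,0],[-0.029,-0.018,0,0],[-0.029,-0.018,0,0],[-0.029,-0.018,0,0],[-0.029,-0.018,0,0]]';python3 -m crank '[[-0.029,-0.018,0,0],[-0.029,-0.018,0,0],[-0.029,-0.018,0,0],[-0.029,-0.018,0,0],[-0.029,-0.018,0,0]]'; python3 -m crank '[[-0.029,-0.02,0,0],[0,0,0,-0.112],[0,0,0,-0.112],[0,0,0,-0.112],[0,0,0,-0.112]]'; python3 -m crank '[[0,0,0,-0.113],[0,0,0,-0.113],[0,0,0,-0.113],[0,0,0,-0.113],[0,0,0.02,0]]';python3 -m crank '[[0,0,0,0],[0,0,0,0],[0,0,0,0],[0,0,0,0]]'; python3 -c "
from h import *
go(624.5,-230.1,20,16.4)"
```

```text
time_s: 12.92
tcp_pos: [0.4772, 0.1162, 0.1484]
ee_rot: [[-0.817, 0.576, -0.002], [0.576, 0.817, -0.0], [0.001, -0.001, -1.0]]
wrist_force: [1.0, 0.3, -3.0]
gripper_width: 0.571
time_s: 13.33
tcp_pos: [0.5439, -0.0409, 0.1481]
ee_rot: [[-0.817, 0.577, -0.002], [0.577, 0.817, 0.0], [0.002, -0.001, -1.0]]
wrist_force: [-0.0, 0.6, -2.6]
gripper_width: 0.575
time_s: 13.75
tcp_pos: [0.6106, -0.1977, 0.1477]
ee_rot: [[-0.817, 0.577, -0.003], [0.577, 0.817, 0.001], [0.003, -0.001, -1.0]]
wrist_force: [0.7, 1.4, -2.8]
gripper_width: 0.571
time_s: 14.17
tcp_pos: [0.6222, -0.2295, 0.1471]
ee_rot: [[-0.987, 0.161, -0.003], [0.161, 0.987, 0.001], [0.004, 0.001, -1.0]]
wrist_force: [0.2, 0.7, -3.1]
gripper_width: 0.574
time_s: 14.58
tcp_pos: [0.6254, -0.2299, 0.132]
ee_rot: [[-0.958, -0.286, 0.007], [-0.286, 0.958, -0.002], [-0.006, -0.004, -1.0]]
wrist_force: [0.9, 0.4, -1.8]
gripper_width: 0.572
time_s: 14.92
tcp_pos: [0.6237, -0.2295, 0.1296]
ee_rot: [[-0.959, -0.282, 0.001], [-0.282, 0.959, -0.0], [-0.001, -0.001, -1.0]]
wrist_force: [0.4, -1.1, -3.4]
gripper_width: 0.574
t14.92 now [ 623.7 -229.5  129.6] phi -163.62 | shift(tool) [ -0.6  -0.7 109.6] turn -0.0003 rad (-0.0 deg) | j [ -6.  30.  -1.   0. -59.  23.] F [ 0.4 -1.1 -3.4] w 49.9mm
```

```bash
python3 -m crank '[[-0.001,-0.001,0.03,0],[0,0,0.035,0],[0,0,0.025,0],[0,0,0.012,0],[0,0,0.003,0]]'; python3 -m crank '[[0,0,0,0],[0,0,0,0],[0,0,0,0],[0,0,0,0],[0,0,0,0]]'; python3 -m crank '[[0,0,0.001,0],[0,0,0,0],[0,0,0,0]]'; python3 -c "
from h import *
go(624.5,-230.1,19.1,16.4)"
```

```text
time_s: 15.33
tcp_pos: [0.6232, -0.2299, 0.0217]
ee_rot: [[-0.959, -0.282, -0.005], [-0.282, 0.959, 0.001], [0.004, 0.002, -1.0]]
wrist_force: [-1.2, -0.2, -3.4]
gripper_width: 0.573
time_s: 15.75
tcp_pos: [0.6254, -0.2302, 0.0256]
ee_rot: [[-0.959, -0.282, 0.003], [-0.282, 0.959, -0.0], [-0.002, -0.001, -1.0]]
wrist_force: [-0.1, -0.6, -3.4]
gripper_width: 0.572
time_s: 16.0
tcp_pos: [0.6245, -0.2301, 0.0232]
ee_rot: [[-0.959, -0.282, 0.0], [-0.282, 0.959, -0.0], [-0.0, -0.0, -1.0]]
wrist_force: [-0.0, -0.1, -3.4]
gripper_width: 0.574
t16.00 now [ 624.5 -230.1   23.2] phi -163.61 | shift(tool) [0.  0.  4.1] turn -0.0002 rad (-0.0 deg) | j [ -6.  36.  -6.   0. -47.  23.] F [-0.  -0.1 -3.4] w 49.9mm
```

```bash
python3 -m crank '[[0,0,0.003,0],[0,0,0.001,0],[0,0,0,0],[0,0,0,0],[0,0,0,0]]'; python3 -m crank '[[0,0,0.001,0],[0,0,0,0],[0,0,0,0]]'; python3 -c "
from h import *
go(624.5,-230.1,19.1,16.4)"
```

```text
time_s: 16.42
tcp_pos: [0.6247, -0.2301, 0.0191]
ee_rot: [[-0.959, -0.282, 0.0], [-0.282, 0.959, -0.0], [-0.0, -0.0, -1.0]]
wrist_force: [0.8, -0.0, -0.9]
gripper_width: 0.571
time_s: 16.67
tcp_pos: [0.6247, -0.2301, 0.0191]
ee_rot: [[-0.959, -0.282, 0.0], [-0.282, 0.959, -0.0], [-0.0, -0.0, -1.0]]
wrist_force: [-2.9, 1.4, 5.4]
gripper_width: 0.57
t16.67 now [ 624.7 -230.1   19.1] phi -163.60 | shift(tool) [0.2 0.  0. ] turn 0.0000 rad (0.0 deg) | j [ -6.  37.  -6.   0. -47.  23.] F [-2.9  1.4  5.4] w 49.6mm
```

```bash
python3 -m crank '[[0,0,0,0],[0,0,0,0],[0,0,0,0],[0,0,0,0],[0,0,0,0]]' 0.087; python3 -m crank '[[0,0,-0.015,0],[0,0,-0.03,0],[0,0,-0.035,0],[0,0,-0.035,0],[0,0,-0.015,0]]';python3 -c "
from h import *
go(422,-291,130,84.4)"
```

```text
time_s: 17.08
tcp_pos: [0.6246, -0.2302, 0.0177]
ee_rot: [[-0.959, -0.282, -0.0], [-0.282, 0.959, -0.0], [0.0, 0.0, -1.0]]
wrist_force: [0.4, 0.1, -0.9]
gripper_width: 0.865
time_s: 17.5
tcp_pos: [0.6271, -0.231, 0.1538]
ee_rot: [[-0.959, -0.283, 0.008], [-0.283, 0.959, -0.003], [-0.007, -0.005, -1.0]]
wrist_force: [0.8, 0.6, 2.4]
gripper_width: 0.998
t17.50 now [ 627.1 -231.   153.8] phi -163.56 | shift(tool) [213.8   0.6  22.2] turn -1.1861 rad (-68.0 deg) | j [ -6.  29.   1.   0. -62.  23.] F [0.8 0.6 2.4] w 86.8mm
```

```bash
python3 -m crank '[[0.035,0,0,0],[0.035,0,0,0],[0.035,0,0,0],[0.035,0,0,0],[0.035,0,0,0]]'; python3 -m crank '[[0.037,0,0,0],[0,0,0,-0.119],[0,0,0,-0.119],[0,0,0,-0.119],[0,0,0,-0.119]]';python3 -m crank '[[0,0,0,-0.119],[0,0,0,-0.119],[0,0,0,-0.119],[0,0,0,-0.119],[0,0,0,-0.119]]';python3 -m crank '[[0,0,0.02,-0.115],[0,0,0,0],[0,0,0,0],[0,0,0,0],[0,0,0,0]]'; python3 -c "
from h import *
go(422,-291,4,84.4)
c=capture('top'); save(c,'t3.png',(320,120,520,370),2.4); W=world(c)
fp(W,.595,-.130,.038,.018,lab='wide')
fp(W,.6245,-.230,.038,.018,lab='nar')
P=fp(W,.422,-.291,.12,.01,.05,lab='long')
c=capture('scene');W=world(c)
fp(W,.595,-.130,.038,.018,lab='wide')
fp(W,.6245,-.230,.038,.018,lab='nar')
save(c,'s3.png',(160,130,400,280),3.3)"
```

```text
time_s: 17.92
tcp_pos: [0.4551, -0.2797, 0.148]
ee_rot: [[-0.959, -0.282, 0.0], [-0.282, 0.959, -0.0], [-0.0, -0.0, -1.0]]
wrist_force: [-0.6, -0.6, -0.1]
gripper_width: 1.004
time_s: 18.33
tcp_pos: [0.421, -0.2901, 0.1483]
ee_rot: [[-0.72, -0.694, 0.001], [-0.694, 0.72, -0.0], [-0.0, -0.001, -1.0]]
wrist_force: [-0.1, 0.8, -0.6]
gripper_width: 1.003
time_s: 18.75
tcp_pos: [0.4212, -0.2899, 0.148]
ee_rot: [[-0.206, -0.978, 0.0], [-0.978, 0.206, -0.0], [0.0, -0.0, -1.0]]
wrist_force: [0.2, -0.5, 0.1]
gripper_width: 0.996
time_s: 19.17
tcp_pos: [0.4217, -0.2901, 0.1288]
ee_rot: [[-0.1, -0.995, 0.001], [-0.995, 0.1, -0.001], [0.001, -0.001, -1.0]]
wrist_force: [-0.3, -0.6, -0.1]
gripper_width: 1.001
t19.17 now [ 421.7 -290.1  128.8] phi -95.74 | shift(tool) [  0.8  -0.2 124.8] turn -0.0025 rad (-0.1 deg) | j [-16.  16. -23.   0. -51. 101.] F [-0.3 -0.6 -0.1] w 87.1mm
wide c=(596.5 -131.3) 50.9x41.2 longaxis=16.9 zmed 41.6 zmax 52.3 n608
nar c=(625.3 -229.9) 50.4x26.0 longaxis=15.5 zmed 40.9 zmax 52.8 n475
long c=(365.0 -289.0) 55.7x25.1 longaxis=-2.6 zmed 25.7 zmax 30.5 n362
wide c=(594.8 -129.9) 53.9x44.1 longaxis=16.0 zmed 39.4 zmax 50.3 n803
nar c=(623.4 -227.5) 53.8x30.3 longaxis=12.9 zmed 36.2 zmax 50.3 n572
```

View pics/t3.png

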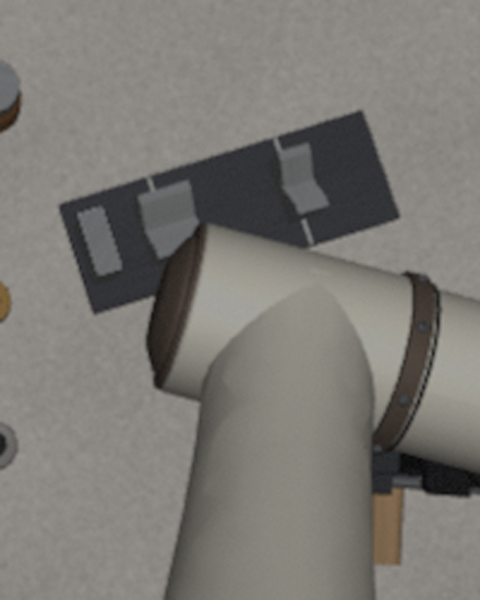

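View pics/s3.png

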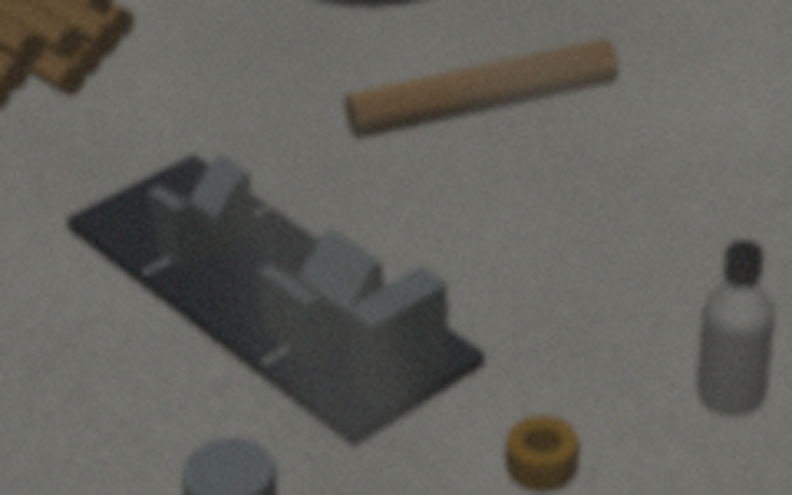

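```bash
python3 -m crank '[[0.001,0,0.03,0],[0,0,0.035,0],[0,0,0.03,0],[0,0,0.015,0],[0,0,0.005,0]]';python3 -m crank '[[0,0,0.002,0],[0,0,0,0],[0,0,0,0],[0,0,0,0],[0,0,0,0]]'; python3 -c "
from h import *
go(422,-291,4,84.4)"
```

```text
time_s: 19.68
tcp_pos: [0.4194, -0.2903, 0.0106]
ee_rot: [[-0.1, -0.995, -0.005], [-0.995, 0.1, 0.002], [-0.001, 0.005, -1.0]]
wrist_force: [0.4, -1.2, -0.6]
gripper_width: 0.998
time_s: 20.1
tcp_pos: [0.4219, -0.2911, 0.0123]
ee_rot: [[-0.099, -0.995, 0.003], [-0.995, 0.099, -0.001], [0.001, -0.003, -1.0]]
wrist_force: [0.3, 0.4, 0.0]
gripper_width: 1.0
t20.10 now [ 421.9 -291.1   12.3] phi -95.66 | shift(tool) [-0.2 -0.   8.3] turn -0.0010 rad (-0.1 deg) | j [-16.  26. -30.   0. -34. 101.] F [0.3 0.4 0. ] w 87.0mm
```

```bash
python3 -m crank '[[0,0,0.004,0],[0,0,0.003,0],[0,0,0,0],[0,0,0,0],[0,0,0,0]]'; python3 -m crank '[[0,0,0,0],[0,0,0,0],[0,0,0,0],[0,0,0,0],[0,0,0,0]]' 0; python3 -m crank '[[0,0,0,0],[0,0,0,0],[0,0,0,0],[0,0,0,0],[0,0,0,0]]'; python3 -m crank '[[0,0,0,0],[0,0,0,0]]';python3 -c "
from h import *
go(422,-291,4,84.4)"
```

```text
time_s: 20.52
tcp_pos: [0.4211, -0.2909, 0.004]
ee_rot: [[-0.099, -0.995, -0.0], [-0.995, 0.099, 0.0], [-0.0, 0.0, -1.0]]
wrist_force: [0.2, -0.7, 0.0]
gripper_width: 1.002
time_s: 20.93
tcp_pos: [0.4211, -0.2909, 0.0041]
ee_rot: [[-0.099, -0.995, 0.0], [-0.995, 0.099, -0.0], [0.0, -0.0, -1.0]]
wrist_force: [0.9, -0.4, 0.3]
gripper_width: 0.707
time_s: 21.35
tcp_pos: [0.4211, -0.2909, 0.0041]
ee_rot: [[-0.099, -0.995, 0.0], [-0.995, 0.099, -0.0], [0.0, -0.0, -1.0]]
wrist_force: [-0.2, 0.3, 0.1]
gripper_width: 0.32
time_s: 21.52
tcp_pos: [0.4211, -0.2909, 0.0041]
ee_rot: [[-0.099, -0.995, 0.0], [-0.995, 0.099, -0.0], [0.0, -0.0, -1.0]]
wrist_force: [0.1, -0.4, -0.0]
gripper_width: 0.31
t21.52 now [ 421.1 -290.9    4.1] phi -95.66 | shift(tool) [-0.  -0.9  0.1] turn -0.0011 rad (-0.1 deg) | j [-16.  27. -30.   0. -33. 101.] F [ 0.1 -0.4 -0. ] w 27.0mm
```

```bash
python3 -m crank '[[0,0,-0.01,0],[0,0,-0.03,0],[0,0,-0.035,0],[0,0,-0.035,0],[0,0,-0.03,0]]';python3 -m crank '[[0,0,0,0.119],[0,0,0,0.119],[0,0,0,0.119],[0,0,0,0.119],[0,0,0,0.119]]';python3 -m crank '[[0,0,0,0.119],[0,0,0,0.119],[0,0,0,0.119],[0,0,0,0.119],[0,0,0,0.116]]'; python3 -c "
from h import *
go(610,-179.5,130,16.4)"
```

```text
time_s: 21.93
tcp_pos: [0.4211, -0.291, 0.147]
ee_rot: [[-0.098, -0.995, 0.002], [-0.995, 0.098, -0.001], [0.001, -0.002, -1.0]]
wrist_force: [0.8, -0.8, -0.2]
gripper_width: 0.312
time_s: 22.35
tcp_pos: [0.4208, -0.2907, 0.1448]
ee_rot: [[-0.644, -0.765, 0.0], [-0.765, 0.644, 0.0], [-0.0, -0.0, -1.0]]
wrist_force: [-0.1, 0.0, -1.3]
gripper_width: 0.315
time_s: 22.77
tcp_pos: [0.4208, -0.2907, 0.1446]
ee_rot: [[-0.961, -0.275, 0.0], [-0.275, 0.961, 0.0], [-0.0, 0.0, -1.0]]
wrist_force: [0.3, 0.1, 0.1]
gripper_width: 0.312
t22.77 now [ 420.8 -290.7  144.6] phi -164.01 | shift(tool) [-212.5   54.8   14.6] turn -0.0072 rad (-0.4 deg) | j [-16.  15. -22.  -0. -53.  32.] F [0.3 0.1 0.1] w 27.2mm
```

```bash
python3 -m crank '[[-0.03,0.008,0,-0.007],[-0.03,0.008,0,0],[-0.03,0.008,0,0],[-0.03,0.008,0,0],[-0.03,0.008,0,0]]';python3 -m crank '[[-0.03,0.008,0,0],[-0.03,0.007,0,0],[0,0,0,0],[0,0,0,0],[0,0,0,0]]';python3 -m crank '[[0,0,0.02,0],[0,0,0.015,0],[0,0,0,0],[0,0,0,0],[0,0,0,0]]'; python3 -c "
from h import *
go(610,-179.5,60,16.4)
c=capture('scene'); save(c,'s4.png',(140,50,420,270),2.8)"
```

```text
time_s: 23.18
tcp_pos: [0.5541, -0.2086, 0.1447]
ee_rot: [[-0.958, -0.288, 0.0], [-0.288, 0.958, 0.0], [-0.0, 0.0, -1.0]]
wrist_force: [0.8, -0.3, -1.3]
gripper_width: 0.308
time_s: 23.6
tcp_pos: [0.6057, -0.1778, 0.144]
ee_rot: [[-0.958, -0.288, -0.001], [-0.288, 0.958, 0.0], [0.001, 0.001, -1.0]]
wrist_force: [0.4, -0.6, -0.4]
gripper_width: 0.311
time_s: 24.02
tcp_pos: [0.6066, -0.1787, 0.1103]
ee_rot: [[-0.958, -0.287, 0.001], [-0.287, 0.958, -0.001], [-0.001, -0.001, -1.0]]
wrist_force: [0.2, -0.4, -0.9]
gripper_width: 0.313
t24.02 now [ 606.6 -178.7  110.3] phi -163.30 | shift(tool) [-3.  -1.7 50.3] turn 0.0053 rad (0.3 deg) | j [ -2.  28.  -7.   0. -55.  18.] F [ 0.2 -0.4 -0.9] w 27.2mm
```

View pics/s4.png

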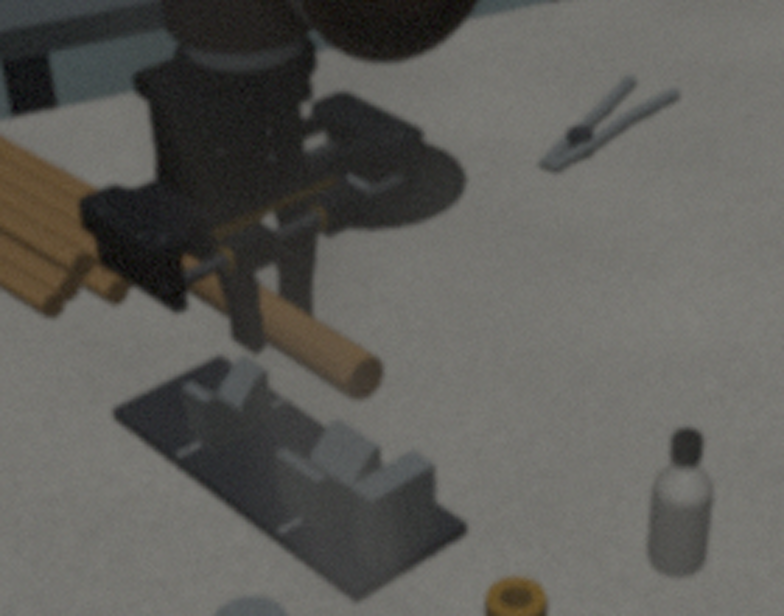

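```bash
python3 -m crank '[[-0.003,-0.002,0,0.005],[0,0,0.02,0],[0,0,0.02,0],[0,0,0.01,0],[0,0,0,0]]';python3 -m crank '[[0,0,0,0],[0,0,0,0],[0,0,0,0],[0,0,0,0],[0,0,0,0]]'; python3 -c "
from h import *
go(610,-179.5,42,16.4)"
```

```text
time_s: 24.48
tcp_pos: [0.6084, -0.1789, 0.0568]
ee_rot: [[-0.959, -0.282, -0.005], [-0.282, 0.959, 0.001], [0.004, 0.002, -1.0]]
wrist_force: [-1.2, 0.3, -0.8]
gripper_width: 0.309
time_s: 24.9
tcp_pos: [0.6104, -0.179, 0.06]
ee_rot: [[-0.959, -0.283, 0.002], [-0.283, 0.959, -0.0], [-0.001, -0.001, -1.0]]
wrist_force: [-0.3, 0.1, -0.7]
gripper_width: 0.315
t24.90 now [ 610.4 -179.    60. ] phi -163.55 | shift(tool) [ 0.6 -0.3 18. ] turn 0.0009 rad (0.1 deg) | j [ -2.  32.  -9.   0. -49.  18.] F [-0.3  0.1 -0.7] w 27.4mm
```

```bash
python3 -m crank '[[0,0,0.008,0],[0,0,0.006,0],[0,0,0,0],[0,0,0,0],[0,0,0,0]]';python3 -m crank '[[0,0,0.001,0],[0,0,0,0],[0,0,0,0]]';python3 -m crank '[[0,0,0.001,0],[0,0,0,0],[0,0,0,0]]'; python3 -c "
from h import *
go(609.8,-179.5,42,16.4)"
```

```text
time_s: 25.32
tcp_pos: [0.6099, -0.1791, 0.0448]
ee_rot: [[-0.959, -0.283, -0.0], [-0.283, 0.959, -0.0], [0.001, 0.0, -1.0]]
wrist_force: [-0.4, 0.8, -0.6]
gripper_width: 0.314
time_s: 25.57
tcp_pos: [0.61, -0.179, 0.0442]
ee_rot: [[-0.959, -0.283, 0.0], [-0.283, 0.959, -0.0], [-0.0, -0.0, -1.0]]
wrist_force: [-0.5, -0.1, -1.1]
gripper_width: 0.313
time_s: 25.82
tcp_pos: [0.6099, -0.179, 0.043]
ee_rot: [[-0.959, -0.283, -0.0], [-0.283, 0.959, -0.0], [0.0, 0.0, -1.0]]
wrist_force: [0.1, -0.5, -0.0]
gripper_width: 0.316
t25.82 now [ 609.9 -179.    43. ] phi -163.56 | shift(tool) [ 0.2 -0.4  1. ] turn 0.0008 rad (0.0 deg) | j [ -2.  33. -10.   0. -47.  18.] F [ 0.1 -0.5 -0. ] w 27.5mm
```

```bash
python3 -m crank '[[0,0,0.001,0],[0,0,0,0],[0,0,0,0]]'; python3 -m crank '[[0,0,0.0005,0],[0,0,0,0],[0,0,0,0]]'; python3 -c "
from h import *
go(609.8,-179.5,42,16.4)"
```

```text
time_s: 26.07
tcp_pos: [0.61, -0.1791, 0.0422]
ee_rot: [[-0.959, -0.283, 0.0], [-0.283, 0.959, -0.0], [-0.0, -0.0, -1.0]]
wrist_force: [0.6, -0.3, 0.2]
gripper_width: 0.31
time_s: 26.32
tcp_pos: [0.6099, -0.1791, 0.0421]
ee_rot: [[-0.959, -0.283, 0.0], [-0.283, 0.959, -0.0], [-0.0, -0.0, -1.0]]
wrist_force: [-1.5, 0.2, 2.8]
gripper_width: 0.315
t26.32 now [ 609.9 -179.1   42.1] phi -163.55 | shift(tool) [ 0.2 -0.3  0.1] turn 0.0009 rad (0.1 deg) | j [ -2.  33. -10.   0. -47.  18.] F [-1.5  0.2  2.8] w 27.4mm
```

```bash
python3 -m crank '[[0,0,0,0],[0,0,0,0],[0,0,0,0],[0,0,0,0],[0,0,0,0]]' 0.087; python3 -m crank '[[0,0,0,0],[0,0,0,0],[0,0,0,0],[0,0,0,0],[0,0,0,0]]';python3 -m crank '[[0,0,-0.01,0],[0,0,-0.03,0],[0,0,-0.035,0],[0,0,-0.035,0],[0,0,0,0]]';python3 -c "
from h import *
go(432.9,134,130,97.5)
c=capture('scene'); save(c,'s5.png',(140,50,420,270),2.8)"
```

```text
time_s: 26.73
tcp_pos: [0.61, -0.1789, 0.0413]
ee_rot: [[-0.959, -0.283, -0.0], [-0.283, 0.959, 0.0], [0.0, 0.0, -1.0]]
wrist_force: [0.5, -0.0, 0.2]
gripper_width: 0.606
time_s: 27.15
tcp_pos: [0.6099, -0.179, 0.0415]
ee_rot: [[-0.959, -0.283, -0.0], [-0.283, 0.959, 0.0], [0.0, 0.0, -1.0]]
wrist_force: [-0.0, -0.2, -0.3]
gripper_width: 0.961
time_s: 27.57
tcp_pos: [0.6148, -0.1802, 0.1612]
ee_rot: [[-0.958, -0.285, 0.016], [-0.285, 0.959, -0.004], [-0.015, -0.008, -1.0]]
wrist_force: [1.4, 0.3, 1.3]
gripper_width: 0.999
t27.57 now [ 614.8 -180.2  161.2] phi -163.45 | shift(tool) [ 85.3 353.2  27.1] turn -1.4128 rad (-80.9 deg) | j [ -2.  26.  -3.   0. -60.  18.] F [1.4 0.3 1.3] w 86.9mm
```

View pics/s5.png

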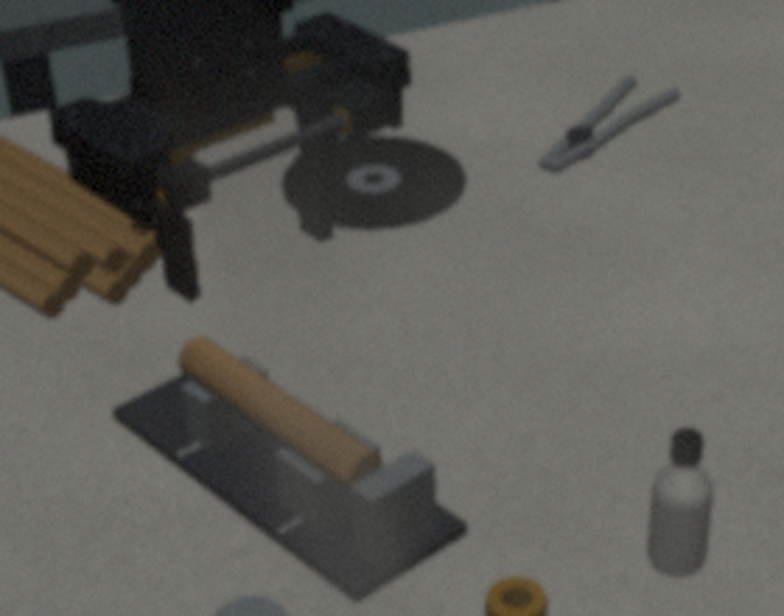

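The long dowel lies in both notches, short of the stop. On to the short dowel.

```bash
python3 -m crank '[[0.007,0.032,0,0],[0.007,0.032,0,0],[0.007,0.032,0,0],[0.007,0.032,0,0],[0.007,0.032,0,0]]';python3 -m crank '[[0.008,0.032,0,0],[0.008,0.032,0,0],[0.008,0.032,0,0],[0.007,0.032,0,0],[0.008,0.032,0,0]]';python3 -m crank '[[0.008,0.032,0,0],[0,0,0,-0.118],[0,0,0,-0.118],[0,0,0,-0.118],[0,0,0,-0.118]]';python3 -m crank '[[0,0,0,-0.118],[0,0,0,-0.118],[0,0,0,-0.118],[0,0,0,-0.118],[0,0,0,-0.118]]';python3 -m crank '[[0,0,0,-0.118],[0,0,0,-0.118],[0,0,0,-0.116],[0,0,0,0],[0,0,0,0]]';python3 -m crank '[[0,0,0,0],[0,0,0,0],[0,0,0,0]]';python3 -c "
from h import *
go(432.9,134,4,97.5)
c=capture('top'); save(c,'t6.png',(120,160,500,400),2); W=world(c)
P=fp(W,.610,-.18,.1,.054,.075,lab='long')
fp(W,.6245,-.230,.1,.018,.075,lab='asm')
P=fp(W,.433,.128,.06,.012,.04,lab='short')
fp(W,.43,.007,.05,.02,lab='bottle')
fp(W,.54,.01,.04,.008,lab='collar')
"
```

```text
time_s: 28.03
tcp_pos: [0.5296, -0.0345, 0.1511]
ee_rot: [[-0.959, -0.282, -0.001], [-0.282, 0.959, -0.0], [0.001, 0.0, -1.0]]
wrist_force: [1.3, 1.2, 0.1]
gripper_width: 1.002
time_s: 28.45
tcp_pos: [0.4471, 0.1079, 0.1514]
ee_rot: [[-0.959, -0.283, -0.0], [-0.283, 0.959, -0.0], [0.001, -0.0, -1.0]]
wrist_force: [1.0, 0.5, -0.2]
gripper_width: 0.996
time_s: 28.87
tcp_pos: [0.431, 0.1355, 0.1513]
ee_rot: [[-0.721, -0.693, -0.001], [-0.693, 0.721, -0.0], [0.001, 0.0, -1.0]]
wrist_force: [0.2, -0.2, 0.2]
gripper_width: 1.003
time_s: 29.28
tcp_pos: [0.4311, 0.1351, 0.1513]
ee_rot: [[-0.214, -0.977, -0.001], [-0.977, 0.214, -0.0], [0.001, 0.001, -1.0]]
wrist_force: [-0.4, -0.1, -0.6]
gripper_width: 0.998
time_s: 29.7
tcp_pos: [0.4313, 0.1352, 0.1514]
ee_rot: [[0.127, -0.992, -0.001], [-0.992, -0.127, -0.0], [0.0, 0.001, -1.0]]
wrist_force: [-0.7, -0.1, 0.4]
gripper_width: 1.002
time_s: 29.95
tcp_pos: [0.4316, 0.1354, 0.1515]
ee_rot: [[0.129, -0.992, -0.0], [-0.992, -0.129, -0.0], [0.0, 0.0, -1.0]]
wrist_force: [0.8, -0.0, -0.1]
gripper_width: 1.001
t29.95 now [431.6 135.4 151.5] phi -82.60 | shift(tool) [  1.5  -1.2 147.5] turn -0.0018 rad (-0.1 deg) | j [ 38.   9. -29.  -0. -52.  59.] F [ 0.8 -0.  -0.1] w 87.1mm
long c=(609.9 -178.7) 171.2x27.6 longaxis=-73.7 zmed 63.2 zmax 68.3 n1407
asm c=(616.0 -197.4) 131.8x51.0 longaxis=-73.6 zmed 61.4 zmax 68.0 n1483
short c=(446.9 125.9) 44.9x19.3 longaxis=7.7 zmed 25.1 zmax 30.5 n216
bottle c=(429.2 6.2) 34.7x33.5 longaxis=43.7 zmed 66.9 zmax 97.5 n324
collar c=(540.6 8.1) 35.2x33.1 longaxis=-1.2 zmed 19.3 zmax 24.0 n235
```

View pics/t6.png

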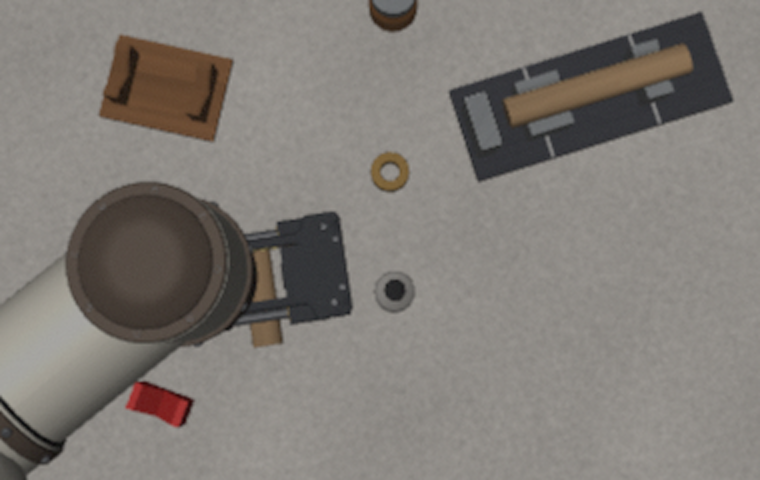

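Top view: the long dowel's centre is within about 1.5 mm of the lines' midpoint, and its yaw matches the plate's. The gripper body clears the bottle at (394,291), so I descend.

```bash
python3 -m crank '[[0,-0.001,0.03,0],[0,0,0.035,0],[0,0,0.035,0],[0,0,0.02,0],[0,0,0.01,0]]';python3 -m crank '[[0,0,0.004,0],[0,0,0,0],[0,0,0,0],[0,0,0,0],[0,0,0,0]]'; python3 -c "
from h import *
go(432.8,135.4,4,97.5)"
```

```text
time_s: 30.42
tcp_pos: [0.4309, 0.1343, 0.0187]
ee_rot: [[0.129, -0.992, -0.005], [-0.992, -0.129, -0.003], [0.003, 0.005, -1.0]]
wrist_force: [-0.3, -0.6, -0.0]
gripper_width: 0.999
time_s: 30.83
tcp_pos: [0.4334, 0.1361, 0.0186]
ee_rot: [[0.13, -0.992, 0.002], [-0.992, -0.13, 0.002], [-0.001, -0.002, -1.0]]
wrist_force: [-0.7, 0.1, -0.6]
gripper_width: 0.998
t30.83 now [433.4 136.1  18.6] phi -82.54 | shift(tool) [ 0.6  0.7 14.6] turn -0.0007 rad (-0.0 deg) | j [ 38.  21. -37.   0. -31.  59.] F [-0.7  0.1 -0.6] w 86.8mm
```

```bash
python3 -m crank '[[0,0,0.006,0],[0,0,0.005,0],[0,0,0.002,0],[0,0,0,0],[0,0,0,0]]'; python3 -m crank '[[0,0,0,0],[0,0,0,0],[0,0,0,0],[0,0,0,0],[0,0,0,0]]' 0; python3 -m crank '[[0,0,0,0],[0,0,0,0],[0,0,0,0],[0,0,0,0],[0,0,0,0]]'; python3 -m crank '[[0,0,0,0],[0,0,0,0],[0,0,0,0]]';python3 -c "
from h import *
go(432.8,135.4,4,97.5)"
```

```text
time_s: 31.25
tcp_pos: [0.4325, 0.1354, 0.0043]
ee_rot: [[0.13, -0.992, -0.001], [-0.992, -0.13, -0.001], [0.0, 0.001, -1.0]]
wrist_force: [0.6, 0.4, -0.3]
gripper_width: 1.002
time_s: 31.67
tcp_pos: [0.4327, 0.1356, 0.0046]
ee_rot: [[0.13, -0.992, 0.0], [-0.992, -0.13, 0.0], [-0.0, -0.0, -1.0]]
wrist_force: [0.1, -0.6, -0.9]
gripper_width: 0.712
time_s: 32.08
tcp_pos: [0.4326, 0.1355, 0.0046]
ee_rot: [[0.13, -0.992, 0.0], [-0.992, -0.13, 0.0], [-0.0, -0.0, -1.0]]
wrist_force: [-0.2, -0.4, -0.5]
gripper_width: 0.331
time_s: 32.33
tcp_pos: [0.4326, 0.1355, 0.0046]
ee_rot: [[0.13, -0.992, 0.0], [-0.992, -0.13, 0.0], [-0.0, -0.0, -1.0]]
wrist_force: [-0.7, 0.1, -0.6]
gripper_width: 0.312
t32.33 now [432.6 135.5   4.6] phi -82.54 | shift(tool) [ 0.1 -0.1  0.6] turn -0.0007 rad (-0.0 deg) | j [ 38.  23. -38.  -0. -29.  59.] F [-0.7  0.1 -0.6] w 27.1mm
```

```bash
python3 -m crank '[[0,0,-0.01,0],[0,0,-0.03,0],[0,0,-0.035,0],[0,0,-0.035,0],[0,0,-0.02,0]]';python3 -m crank '[[0,0,0,-0.12],[0,0,0,-0.12],[0,0,0,-0.12],[0,0,0,-0.12],[0,0,0,-0.12]]';python3 -m crank '[[0,0,0,-0.12],[0,0,0,-0.12],[0,0,0,-0.12],[0,0,0,-0.12],[0,0,0,-0.12]]'; python3 -m crank '[[0,0,0,0],[0,0,0,0]]';python3 -c "
from h import *
go(625,216.3,130,-13.2)"
```

```text
time_s: 32.75
tcp_pos: [0.4339, 0.1362, 0.1381]
ee_rot: [[0.131, -0.991, 0.005], [-0.991, -0.131, 0.003], [-0.002, -0.005, -1.0]]
wrist_force: [0.9, 0.5, -0.9]
gripper_width: 0.31
time_s: 33.17
tcp_pos: [0.4324, 0.1354, 0.1345]
ee_rot: [[0.671, -0.741, -0.0], [-0.741, -0.671, 0.0], [-0.0, 0.0, -1.0]]
wrist_force: [-0.3, -0.6, 0.1]
gripper_width: 0.313
time_s: 33.58
tcp_pos: [0.4324, 0.1354, 0.1344]
ee_rot: [[0.973, -0.233, -0.0], [-0.233, -0.973, -0.0], [-0.0, 0.0, -1.0]]
wrist_force: [0.1, 0.8, 0.3]
gripper_width: 0.311
time_s: 33.75
tcp_pos: [0.4325, 0.1354, 0.1344]
ee_rot: [[0.97, -0.241, -0.0], [-0.241, -0.97, -0.0], [-0.0, 0.0, -1.0]]
wrist_force: [0.1, 0.0, 0.1]
gripper_width: 0.313
t33.75 now [432.5 135.4 134.4] phi -13.97 | shift(tool) [ 167.3 -124.9    4.4] turn -0.0134 rad (-0.8 deg) | j [ 38.  11. -30.  -0. -49. 128.] F [0.1 0.  0.1] w 27.2mm
```

```bash
python3 -m crank '[[0.028,-0.021,0,-0.012],[0.028,-0.021,0,0],[0.028,-0.021,0,0],[0.028,-0.021,0,0],[0.028,-0.021,0,0]]';python3 -m crank '[[0.028,-0.02,0,0],[0,0,0.02,0],[0,0,0.015,0],[0,0,0,0],[0,0,0,0]]';python3 -m crank '[[0,0,0,0],[0,0,0,0],[0,0,0,0]]';python3 -c "
from h import *
go(625,216.3,40.4,-13.3)
c=capture('scene'); save(c,'s7.png',(220,200,460,460),2.3)"
```

```text
time_s: 34.17
tcp_pos: [0.5943, 0.2062, 0.1343]
ee_rot: [[0.973, -0.23, -0.0], [-0.23, -0.973, -0.0], [-0.0, 0.0, -1.0]]
wrist_force: [0.6, 1.4, -0.3]
gripper_width: 0.312
time_s: 34.58
tcp_pos: [0.6242, 0.2183, 0.0983]
ee_rot: [[0.974, -0.228, -0.002], [-0.228, -0.974, -0.002], [-0.002, 0.002, -1.0]]
wrist_force: [-0.7, 0.2, 0.8]
gripper_width: 0.311
time_s: 34.83
tcp_pos: [0.6252, 0.2191, 0.1012]
ee_rot: [[0.974, -0.227, 0.002], [-0.227, -0.974, 0.001], [0.002, -0.002, -1.0]]
wrist_force: [0.5, -0.6, -0.1]
gripper_width: 0.314
t34.83 now [625.2 219.1 101.2] phi -13.11 | shift(tool) [ 0.3  2.9 60.8] turn 0.0033 rad (0.2 deg) | j [ 33.  31.  -3.   0. -56. 134.] F [ 0.5 -0.6 -0.1] w 27.3mm
```

View pics/s7.png

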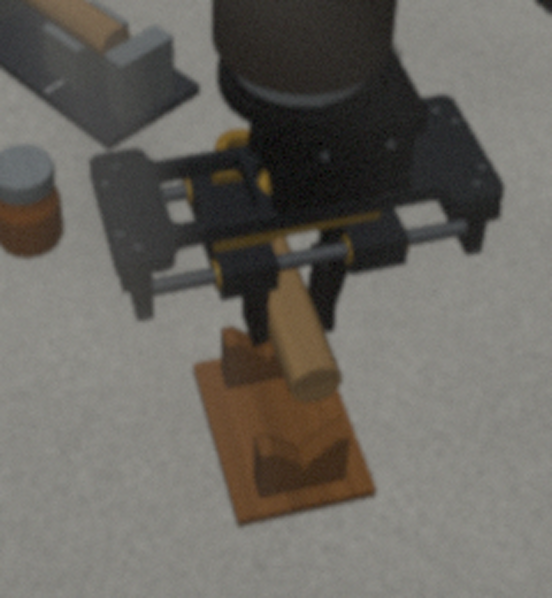

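```bash
python3 -m crank '[[0,0.003,0.015,0.003],[0,0,0.02,0],[0,0,0.008,0],[0,0,0.002,0],[0,0,0,0]]';python3 -m crank '[[0,0,0,0],[0,0,0,0],[0,0,0,0],[0,0,0,0],[0,0,0,0]]';python3 -c "
from h import *
go(625,216.3,40.4,-13.3)"
```

```text
time_s: 35.3
tcp_pos: [0.624, 0.2158, 0.0544]
ee_rot: [[0.973, -0.229, -0.0], [-0.229, -0.973, -0.001], [-0.0, 0.001, -1.0]]
wrist_force: [-0.0, -0.4, 0.6]
gripper_width: 0.319
time_s: 35.72
tcp_pos: [0.6243, 0.216, 0.0551]
ee_rot: [[0.973, -0.229, 0.001], [-0.229, -0.973, 0.0], [0.001, -0.001, -1.0]]
wrist_force: [-0.7, 0.1, -1.0]
gripper_width: 0.31
t35.72 now [624.3 216.   55.1] phi -13.27 | shift(tool) [ 0.6 -0.4 14.7] turn 0.0006 rad (0.0 deg) | j [ 33.  34.  -6.   0. -51. 134.] F [-0.7  0.1 -1. ] w 27.0mm
```

```bash
python3 -m crank '[[0.0005,0,0.007,0],[0,0,0.005,0],[0,0,0,0],[0,0,0,0],[0,0,0,0]]';python3 -m crank '[[0,0,0.001,0],[0,0,0,0],[0,0,0,0]]';python3 -m crank '[[0,0,0.001,0],[0,0,0,0],[0,0,0,0]]';python3 -c "
from h import *
go(625,216.3,40.4,-13.3)"
```

```text
time_s: 36.13
tcp_pos: [0.6244, 0.2157, 0.0422]
ee_rot: [[0.973, -0.229, -0.001], [-0.229, -0.973, -0.001], [-0.001, 0.001, -1.0]]
wrist_force: [0.8, 0.5, -0.6]
gripper_width: 0.309
time_s: 36.38
tcp_pos: [0.6245, 0.2157, 0.0415]
ee_rot: [[0.973, -0.23, -0.0], [-0.23, -0.973, -0.0], [-0.0, 0.0, -1.0]]
wrist_force: [0.5, -0.4, -0.3]
gripper_width: 0.317
time_s: 36.63
tcp_pos: [0.6247, 0.2159, 0.0408]
ee_rot: [[0.973, -0.23, 0.0], [-0.23, -0.973, 0.0], [0.0, -0.0, -1.0]]
wrist_force: [-0.3, 0.4, 0.8]
gripper_width: 0.314
t36.63 now [624.7 215.9  40.8] phi -13.27 | shift(tool) [ 0.2 -0.5  0.4] turn 0.0006 rad (0.0 deg) | j [ 33.  35.  -6.   0. -49. 134.] F [-0.3  0.4  0.8] w 27.3mm
```

```bash
python3 -m crank '[[0,0,0.001,0],[0,0,0,0],[0,0,0,0]]';python3 -c "
from h import *
go(625,216.3,40.4,-13.3)"; python3 -m crank '[[0,0,0,0],[0,0,0,0],[0,0,0,0],[0,0,0,0],[0,0,0,0]]' 0.087; python3 -m crank '[[0,0,0,0],[0,0,0,0],[0,0,0,0],[0,0,0,0],[0,0,0,0]]';python3 -m crank '[[0,0,-0.01,0],[0,0,-0.03,0],[0,0,-0.035,0],[0,0,-0.035,0],[0,0,-0.035,0]]'; python3 -c "
from h import *
go(350,350,190,-13.3)"
```

```text
time_s: 36.88
tcp_pos: [0.6249, 0.2159, 0.0405]
ee_rot: [[0.973, -0.229, 0.001], [-0.229, -0.973, 0.0], [0.001, -0.0, -1.0]]
wrist_force: [-0.8, -1.1, 5.8]
gripper_width: 0.315
t36.88 now [624.9 215.9  40.5] phi -13.27 | shift(tool) [ 0.  -0.4  0.1] turn 0.0006 rad (0.0 deg) | j [ 33.  35.  -6.   0. -49. 134.] F [-0.8 -1.1  5.8] w 27.4mm
time_s: 37.3
tcp_pos: [0.6244, 0.2157, 0.0391]
ee_rot: [[0.973, -0.23, -0.001], [-0.23, -0.973, -0.0], [-0.001, 0.0, -1.0]]
wrist_force: [-0.1, -0.3, -0.9]
gripper_width: 0.602
time_s: 37.72
tcp_pos: [0.6246, 0.2158, 0.0396]
ee_rot: [[0.973, -0.23, 0.0], [-0.23, -0.973, -0.0], [0.0, -0.0, -1.0]]
wrist_force: [-0.0, 0.4, 0.2]
gripper_width: 0.954
time_s: 38.13
tcp_pos: [0.6244, 0.2156, 0.1871]
ee_rot: [[0.973, -0.229, 0.001], [-0.229, -0.973, 0.0], [0.001, -0.0, -1.0]]
wrist_force: [0.7, -0.1, 0.2]
gripper_width: 0.998
t38.13 now [624.4 215.6 187.1] phi -13.26 | shift(tool) [-297.9  -67.9   -3.1] turn 0.0007 rad (0.0 deg) | j [ 33.  27.   3.   0. -66. 134.] F [ 0.7 -0.1  0.2] w 86.8mm
```

```bash
python3 -m crank '[[-0.033,-0.008,0,0],[-0.033,-0.008,0,0],[-0.033,-0.008,0,0],[-0.033,-0.008,0,0],[-0.033,-0.008,0,0]]';python3 -m crank '[[-0.033,-0.008,0,0],[-0.033,-0.008,0,0],[-0.033,-0.008,0,0],[-0.033,-0.008,0,0],[0,0,0,0]]';python3 -c "
from h import *
for n in('top','scene'):
    c=capture(n); save(c,n+'9.png',(120,130,500,400) if n=='top' else None,2 if n=='top' else 1); W=world(c); print(n)
    fp(W,.610,-.18,.1,.054,.075,lab='long')
    fp(W,.625,.216,.06,.052,.075,lab='short')
    fp(W,.625,.216,.09,.005,lab='restbase')
    fp(W,.609,-.179,.16,.0065,lab='plate')
    for lab,x,y,r,z in [('jar',.6977,.0036,.05,.02),('bottle',.43,.007,.05,.02),('collar',.54,.01,.04,.008),('red',.335,.218,.04,.01)]: fp(W,x,y,r,z,lab=lab)
"
```

```text
time_s: 38.55
tcp_pos: [0.4718, 0.293, 0.1856]
ee_rot: [[0.973, -0.23, 0.001], [-0.23, -0.973, 0.001], [0.001, -0.001, -1.0]]
wrist_force: [0.2, 1.1, 1.7]
gripper_width: 1.0
time_s: 38.97
tcp_pos: [0.3484, 0.3558, 0.1858]
ee_rot: [[0.975, -0.224, 0.0], [-0.224, -0.975, 0.002], [-0.0, -0.002, -1.0]]
wrist_force: [-0.9, 0.5, 0.5]
gripper_width: 1.0
top
long c=(609.8 -178.8) 170.9x27.3 longaxis=-73.4 zmed 63.0 zmax 68.0 n1395
short c=(624.2 215.4) 100.7x27.5 longaxis=76.3 zmed 61.0 zmax 66.6 n831
restbase c=(625.7 220.7) 121.7x80.5 longaxis=76.6 zmed 13.0 zmax 65.3 n2438
plate c=(609.6 -180.6) 250.8x90.8 longaxis=-73.5 zmed 12.0 zmax 66.9 n6112
jar c=(694.8 2.2) 43.2x43.1 longaxis=44.2 zmed 63.6 zmax 68.7 n579
bottle c=(429.2 6.2) 34.8x33.5 longaxis=45.3 zmed 67.1 zmax 97.8 n323
collar c=(540.6 8.1) 35.7x33.2 longaxis=-1.3 zmed 19.5 zmax 23.9 n233
red c=(333.9 217.5) 50.8x24.4 longaxis=68.4 zmed 33.6 zmax 43.3 n454
scene
long c=(610.2 -177.4) 172.7x27.1 longaxis=-73.8 zmed 62.2 zmax 66.1 n1018
short c=(624.0 216.6) 101.6x27.2 longaxis=76.0 zmed 61.1 zmax 64.6 n1397
restbase c=(623.8 217.4) 111.8x80.6 longaxis=76.5 zmed 22.6 zmax 63.9 n4837
plate c=(612.6 -177.2) 254.8x92.3 longaxis=-70.9 zmed 28.6 zmax 65.5 n5034
jar c=(696.4 5.4) 45.1x43.7 longaxis=45.6 zmed 56.0 zmax 66.3 n1077
bottle c=(432.4 11.1) 35.6x29.0 longaxis=-44.8 zmed 57.3 zmax 94.9 n764
collar c=(540.4 9.3) 36.8x33.9 longaxis=61.8 zmed 18.1 zmax 21.7 n342
red c=(333.2 218.4) 54.1x26.2 longaxis=68.9 zmed 29.0 zmax 40.8 n802
```

View pics/top9.png

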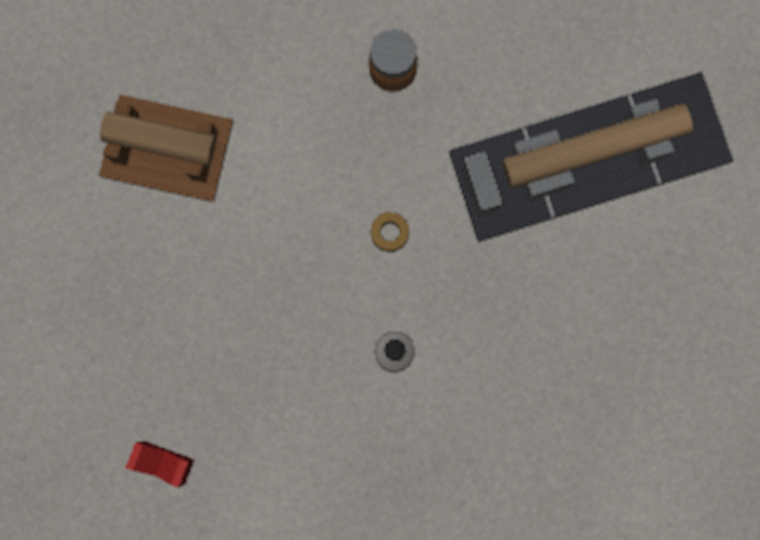

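View pics/scene9.png

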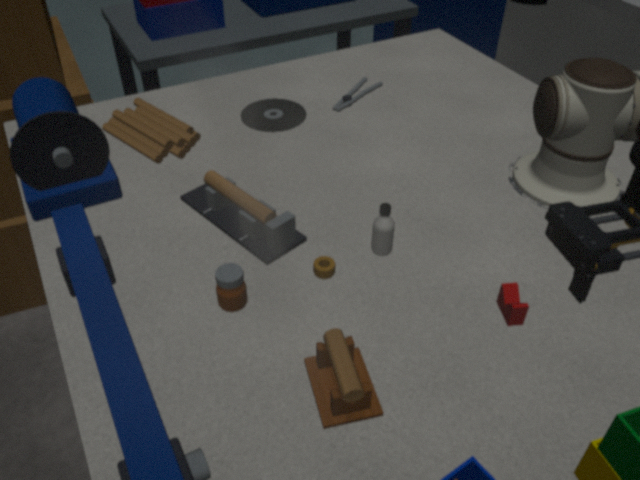

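Both dowels are seated and the robot is clear. The bystanders and the red block read the same as at the start. Handing in.

```bash
python3 -m crank '[[0,0,0,0],[0,0,0,0],[0,0,0,0]]'; python3 -c "
from h import *
print(finish_job())"
```

```text
time_s: 39.32
tcp_pos: [0.3529, 0.3535, 0.1846]
ee_rot: [[0.973, -0.231, 0.0], [-0.231, -0.973, -0.0], [0.0, 0.0, -1.0]]
wrist_force: [-0.5, -0.4, -0.6]
gripper_width: 1.005
the job is handed in; nothing more can be done
None
```

I set up the dowel check in the order you gave and handed it in at about 39 s. The arm was clear of everything.

- **V-blocks:** the wide one stands on the line next to the stop and the narrow one on the other line. In the top camera both were within about 1 mm of their lines and about 1° of the plate's direction.
- **Long dowel:** it lies in both notches, in line with the plate to well under 1°. Its centre is about 1.5 mm towards the stop from the midpoint of the lines (top camera), within the roughly 2 mm camera calibration. The scene camera put it nearer 3 mm.
- **Short dowel:** it lies in both notches of the rest, centred to about 1 mm and in line to about 0.5°.
- **Everything else:** the jar, bottle, collar and red block were never touched, and read the same as at the start to within about 1 mm in the top camera. The highest force I saw in the readings was about 10 N.

**Where the cameras disagreed:** the scene camera read 1–3 mm differently from the top camera on some items, mostly towards +y. It sees mainly the sides facing it, so I went by the top camera. No check failed.

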